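Roll-check the lathe change gears and put them away by tooth count

TASK

Check the loose change gears one at a time on the roll tester, working up from the fewest teeth to the most: seat each fully down on the test post, slide the carriage in until its teeth mesh well with the master gear, roll the pair until the master's scribe reaches the second line and then back to the zero line, and put the gear flat, hub up, in the stock tray for its tooth count. Ease the teeth together gently, without forcing them, as the master is a ground gauge. Finish with the scribe at the zero line and the carriage drawn right back from the master, and leave the sprocket and everything else on the bench alone.

Things in the scene. Friction and masses are not known exactly. Their poses are not given: they have to be found in the camera images.
- gear_12: loose steel spur gear, 12 teeth, module 3: 42 mm over the tips; toothed face 12 mm thick, round hub 26 mm in diameter rising 22 mm above it (34 mm overall), bore 16 mm right through; about 130 g. Origin: centre of the toothed face's underside, z along the bore to the hub end; x axis through the middle of a tooth. Lies hub up at the start; may be absent.
- gear_16: loose steel spur gear, 16 teeth, module 3: 54 mm over the tips; toothed face 12 mm thick, round hub 26 mm in diameter rising 22 mm above it (34 mm overall), bore 16 mm right through; about 200 g. Origin: centre of the toothed face's underside, z along the bore to the hub end; x axis through the middle of a tooth. Lies hub up at the start; may be absent.
- gear_20: loose steel spur gear, 20 teeth, module 3: 66 mm over the tips; toothed face 12 mm thick, round hub 26 mm in diameter rising 22 mm above it (34 mm overall), bore 16 mm right through; about 300 g. Origin: centre of the toothed face's underside, z along the bore to the hub end; x axis through the middle of a tooth. Lies hub up at the start; may be absent.
- gear_24: loose steel spur gear, 24 teeth, module 3: 78 mm over the tips; toothed face 12 mm thick, round hub 26 mm in diameter rising 22 mm above it (34 mm overall), bore 16 mm right through; about 420 g. Origin: centre of the toothed face's underside, z along the bore to the hub end; x axis through the middle of a tooth. Lies hub up at the start; may be absent.
- tray_12: fixed shallow square plywood stock tray for the 12-tooth gear, 56 mm square inside, walls 3 mm thick and 22 mm high, floor 3 mm, with that gear's toothed outline engraved dark on the floor. Origin: centre of the underside, z up. The four trays differ only in size and outline and stand in any order.
- tray_16: fixed shallow square plywood stock tray for the 16-tooth gear, 68 mm square inside, walls 3 mm thick and 22 mm high, floor 3 mm, with that gear's toothed outline engraved dark on the floor. Origin: centre of the underside, z up. The four trays differ only in size and outline and stand in any order.
- tray_20: fixed shallow square plywood stock tray for the 20-tooth gear, 80 mm square inside, walls 3 mm thick and 22 mm high, floor 3 mm, with that gear's toothed outline engraved dark on the floor. Origin: centre of the underside, z up. The four trays differ only in size and outline and stand in any order.
- tray_24: fixed shallow square plywood stock tray for the 24-tooth gear, 92 mm square inside, walls 3 mm thick and 22 mm high, floor 3 mm, with that gear's toothed outline engraved dark on the floor. Origin: centre of the underside, z up. The four trays differ only in size and outline and stand in any order.
- tester: fixed gear roll tester, green base 100 mm by 320 mm, 22 mm high. Origin: centre of the underside; its long y axis is the slide direction. The master gear turns on an upright spindle at y = -85 mm; a carriage with the test post slides along y on the + side of it; a dial indicator stands at y = +146 mm, up to 96 mm high.
- master: dark steel master gear on the tester's spindle: 20 teeth, module 3, 66 mm over the tips, face 12 mm thick, nut up to 7 mm above it. Origin: spindle axis at the face's underside, 46 mm above the bench; x axis through the middle of a tooth. Full mesh with an N-tooth gear is at a centre distance of 1.5 mm x (N + 20), tips first touch 5.7 mm further out; play between teeth about 1 mm.
- spindle (a joint): turn of the master in rad (slight friction, 0.01 N m), positive anticlockwise from above, range -2 to 2. 0: its white scribe is at the first (zero) line of the index plate on the tester's -x side, its axes are parallel to the tester's and the middle of a tooth points at the test post. 0.70 (40 degrees on): the scribe is at the second line.
- master_mark (a point): outer end of the white scribe on the top of the master, 28 mm from the spindle axis, towards the master's -x.
- carriage (a joint): position of the carriage in m: 0 at its inner stop (post 46 mm from the master's axis), growing away from the master along the tester's +y to 0.050 at its outer stop (post 96 mm from the master's axis). It slides with about 2.5 N of friction and stays where it is left.
- post (a point): on the carriage: centre of the seat that a gear's underside rests on, 46 mm above the bench. The post is 13 mm in diameter and rises 28 mm from here, the top 9 mm tapering to 5 mm; the seat is a collar 24 mm in diameter, 8 mm above the carriage's grey top (74 mm by 108 mm).
- carriage_knob (a point): on the carriage: middle of an upright black knob, 18 mm in diameter, 14 mm high on a 12 mm stem, its top 62 mm above the bench, 64 mm from the post away from the master; to draw or push the carriage.
- sprocket: bystander: dark chain sprocket, 68 mm across, 6 mm plate with 32 mm boss, 18 mm high, lying among the gears; not one of them. Leave it.
- bearing: bystander: ball bearing 42 mm in diameter, 12 mm high, on the bench.
- bolt: bystander: hexagon bolt standing on its 22 mm head, 49 mm high.
- vblock: bystander: steel V-block 70 x 50 x 44 mm.
- caliper: bystander: caliper lying flat, 220 mm long, 12 mm high.
- wrench: bystander: wrench lying flat on the robot's side of the trays.
- oiler: bystander: white oil bottle, 54 mm in diameter, 130 mm high.
Things that resemble listed ones, but are neither listed nor needed, are in the scene too. What is shaped like the gear_16 but red is not meant.

How it is judged:
On the way, in this order (a step that is already met when the one before it is completed fails the run):
1. the 12-tooth gear sits on the test post in mesh with the master, and the master has been rolled round to its second line (0.66 rad or more) (horizontal distance between gear_12 and post below 0.004 m and z of gear_12 in the frame of post between -0.003 and 0.004 m and angle between gear_12's own z axis and vertical below 0.08 rad and horizontal distance between gear_12 and master below 0.0515 m and x of gear_12 in the frame of master above 0.0288 m), for 0.1 s.
2. still in mesh with the 12-tooth gear, the master is rolled back to its zero line (within 0.14 rad) (horizontal distance between gear_12 and post below 0.004 m and z of gear_12 in the frame of post between -0.003 and 0.004 m and angle between gear_12's own z axis and vertical below 0.08 rad and horizontal distance between gear_12 and master below 0.0515 m and x of gear_12 in the frame of master between -0.0072 and 0.0072 m), for 0.1 s.
3. the 16-tooth gear sits on the test post in mesh with the master, and the master has been rolled round to its second line (0.66 rad or more) (horizontal distance between gear_16 and post below 0.004 m and z of gear_16 in the frame of post between -0.003 and 0.004 m and angle between gear_16's own z axis and vertical below 0.08 rad and horizontal distance between gear_16 and master below 0.0575 m and x of gear_16 in the frame of master above 0.0324 m), for 0.1 s.
4. still in mesh with the 16-tooth gear, the master is rolled back to its zero line (within 0.14 rad) (horizontal distance between gear_16 and post below 0.004 m and z of gear_16 in the frame of post between -0.003 and 0.004 m and angle between gear_16's own z axis and vertical below 0.08 rad and horizontal distance between gear_16 and master below 0.0575 m and x of gear_16 in the frame of master between -0.0081 and 0.0081 m), for 0.1 s.
5. the 20-tooth gear sits on the test post in mesh with the master, and the master has been rolled round to its second line (0.66 rad or more) (horizontal distance between gear_20 and post below 0.004 m and z of gear_20 in the frame of post between -0.003 and 0.004 m and angle between gear_20's own z axis and vertical below 0.08 rad and horizontal distance between gear_20 and master below 0.0635 m and x of gear_20 in the frame of master above 0.036 m), for 0.1 s.
6. still in mesh with the 20-tooth gear, the master is rolled back to its zero line (within 0.14 rad) (horizontal distance between gear_20 and post below 0.004 m and z of gear_20 in the frame of post between -0.003 and 0.004 m and angle between gear_20's own z axis and vertical below 0.08 rad and horizontal distance between gear_20 and master below 0.0635 m and x of gear_20 in the frame of master between -0.009 and 0.009 m), for 0.1 s.
7. the 24-tooth gear sits on the test post in mesh with the master, and the master has been rolled round to its second line (0.66 rad or more) (horizontal distance between gear_24 and post below 0.004 m and z of gear_24 in the frame of post between -0.003 and 0.004 m and angle between gear_24's own z axis and vertical below 0.08 rad and horizontal distance between gear_24 and master below 0.0695 m and x of gear_24 in the frame of master above 0.0396 m), for 0.1 s.
8. still in mesh with the 24-tooth gear, the master is rolled back to its zero line (within 0.14 rad) (horizontal distance between gear_24 and post below 0.004 m and z of gear_24 in the frame of post between -0.003 and 0.004 m and angle between gear_24's own z axis and vertical below 0.08 rad and horizontal distance between gear_24 and master below 0.0695 m and x of gear_24 in the frame of master between -0.0099 and 0.0099 m), for 0.1 s.
At the end, for the whole second after the job is handed in: Every gear present lies flat (0.08 rad), hub up, at rest on the floor of the tray of its tooth count (within 12 mm of its centre, under 6 mm above the bench); the carriage is 40 mm or more from its inner stop; the master is within 0.25 rad of zero (horizontal distance between gear_12 and tray_12 below 0.012 m and z of gear_12 in the frame of tray_12 below 0.006 m and angle between each of gear_12, gear_16, gear_20, gear_24's own z axis and vertical below 0.08 rad and linear speed of each of gear_12, gear_16, gear_20, gear_24 below 0.02 m/s and horizontal distance between gear_16 and tray_16 below 0.012 m and z of gear_16 in the frame of tray_16 below 0.006 m and horizontal distance between gear_20 and tray_20 below 0.012 m and z of gear_20 in the frame of tray_20 below 0.006 m and horizontal distance between gear_24 and tray_24 below 0.012 m and z of gear_24 in the frame of tray_24 below 0.006 m and value of joint carriage above 0.04 m and value of joint spindle between -0.25 and 0.25 rad); the robot touches nothing.
It fails at once if a gear is pressed against the master gear with more than 20 N (contact force between any of gear_12, gear_16, gear_20, gear_24 and master above 20 N).
It fails at once if a bystander is moved more than 4 cm (distance of any of sprocket, bearing, bolt, vblock, caliper, wrench, oiler from where it was at the start of the episode above 0.04 m).
Of gear_12, gear_16, gear_20, gear_24 only 3 to 4 are there at a start; the rules pass over those that are not, and their reading is None.
At some moment in a run one of gear_12, gear_16, gear_20, gear_24 may be knocked a few centimetres aside while the robot is not near it.
Once in a run the grip may slacken for a moment while it holds something.
It also fails if it takes over 210 s, if anything falls off the work surface, if the arm or the gripper's body presses on something with over 40 N, if the wrist force passes 120 N, or if a joint passes its speed limit or range.

ROBOT

A 7-joint arm with a two-finger parallel gripper is mounted at the origin on the work surface. World frame = base frame: x ahead of the robot, y to its left, z up, the work surface at z = 0. Lengths are in m, angles in rad, forces in N, time in s.
With the tool pointing down it reaches from about 0.4 to 0.85 m from the base axis. Payload 10.4 kg.
Tool frame: the origin (TCP) lies on the centre line of the jaws, within the pads' length; the fingertips stand r.tip_extent ahead of it and the grasp point (between the pads) lies 8 mm behind it (r.tip_extent is the distance from the TCP to the fingertips, in m); z points along the fingers, y is the direction in which the jaws open and shut (so a half turn about z gives the same grasp; the last joint's range is limited). The gripper opens to 87 mm and grips with 3 to 60 N. Pads are 19 mm wide; open, the fingers measure 117 mm over their backs; the gripper's body (75 mm by 190 mm) begins 51 mm behind the grasp point.
Start: joints at [-1.308, 0.332, -0.065, 1.46, 0.022, 1.35, -0.088], TCP at [0.176, 0.6, 0.204] pointing down, gripper open.
Joint ranges: [-2.6, 2.6], [-0.5, 2.12], [-1.47, 1.34], [0.16, 2.42], [-1.27, 4.41], [0.06, 2.06], [-2.6, 2.6]. Speed limits (rad/s): [2.22, 2.22, 2.79, 2.79, 3.14, 3.14, 3.14].

INTERFACE

Orientations are given as a unit quaternion [x, y, z, w].
In Python, from bench import r gives the robot as it stands.
- The arm moves only by the shell command python3 -m jog 'ROWS' [FORCE]. ROWS is JSON, a list of rows, each a list of 7 numbers: the shift along the tool's x, y, z in cm, then the turn, a rotation vector about the tool's x, y, z in rad, then the opening, from -1 (shut) to 1 (fully open). In form: [[tx, ty, tz, wx, wy, wz, jaw], ...]. A call has 1 to 20 rows; each row shifts and turns the commanded pose from where the row before left it, along the tool's axes as they then stand; what a row does not reach is not made up. A row lasts 1/8 s, in which the tool goes at most 62.5 mm and 10.7 degrees, less where a joint would pass 70% of its speed; a pose out of reach is approached as far as the arm can. A call with a gripper value outside its range is refused whole. The fingers move at their own pace and stop on an object; FORCE is the grip in N (left out, the last holds). Time passes only in rows, so rows that do not move let the fingers close. It gives the time, the measured TCP pose, the force and the opening at its end, in the units of the state.
- r.read_state(): the state, without advancing time (a new reading comes with each control period).
- r.camera(name): name is "scene" or "top" or "wrist"; returns a dict with "frame" (420x560x3 uint8, red, green, blue), "fx", "fy", "cx", "cy" (pixels), "camera_from_world" (4x4, takes a point from world to camera coordinates). Camera axes: x right, y down, z forward; pixel columns grow to the right and rows downward; lengths in m; the calibration is good to about 2 mm. A picture is of the moment at which its call begins. There is no depth.
- r.close_job(): hands the job in, once; it reports no verdict.
Trained networks look in a picture, given as the dict that the camera call returned (one of the last four; its "shot" number tells which), for a name from the list of things; names that differ only in an ending like _2 or _b are one class to them, and where a whole thing is asked for, a point or a joint stands for the part that bears it (a point fixed in the world has none). Each returns a list of dicts, best first, with "score" (0 to 1); they miss things now and then, are a little off and sometimes report something else, mostly with a low value. They report only what shows in the picture. A call takes as long as a camera call. They do not tell look-alikes from the thing itself.
- r.search_frame(picture, thing): "rect" ([left, top, right, bottom] in pixels, round what is visible of it).
The state is a dict: "time": time; "joint_positions": joint angles; "joint_vel": joint speeds; "joint_torque": joint torques, N m; "ee_pos": TCP position; "eef_rot": TCP orientation; "ft_force": force on the tool from outside, world axes, zero at the start; "torque": the same for the moment, N m; "width": finger opening in m.
Only numpy, scipy, OpenCV 4.12 (cv2) and the standard library are available. Lean on these libraries where they do the work, as an engineer would, in place of code of your own. Each camera call takes 0.05 s, during which the arm holds its last target.

## Working session

There is one attempt and no reset: what is moved stays moved. The work goes in short steps, Python scripts to look and compute and a shell command to move; the robot and the scene stay as the last step left them, time stands still between calls to the robot, and variables do not carry over. Pictures are saved under pics/ and viewed, and the job is handed in when it is done.

```bash
ls; mkdir -p pics; python3 - <<'E'
from bench import r
import cv2
s=r.read_state()
for k,v in s.items(): print(k,v)
print(r.tip_extent)
for n in ["scene","top","wrist"]:
    c=r.camera(n)
    cv2.imwrite(f"pics/{n}0.png",c["frame"][:,:,::-1])
    print(n,c["fx"],c["cx"],c["cy"],c["camera_from_world"].tolist() if hasattr(c["camera_from_world"],'tolist') else c["camera_from_world"])
E
```

```text
pics
time 0.0
joint_positions [-1.30763262  0.33288633 -0.06471952  1.46094883  0.0215511   1.34989513
 -0.08853273]
joint_vel [-1.93633999e-03  8.94085026e-04  9.26536733e-04  7.24159202e-04
  4.29018960e-05 -5.48294078e-04  6.23229164e-04]
joint_torque [-1.46433022e-04 -6.23249245e+01  2.45915941e-02 -3.89904821e+01
 -6.13471982e-02  3.94976512e-02  1.12736277e-04]
ee_pos [0.17604198 0.59925789 0.20314138]
eef_rot [ 1.42398075e-01  9.89809207e-01 -7.16030273e-04 -9.64622392e-05]
ft_force [-0.25007657  0.22058693 -1.6958305 ]
torque [-0.07127149  0.01001649  0.02641602]
width 0.08723828532772693
0.011
scene 454.9147529129327 274.8880113444177 213.1977726060096 [[-0.8372462538161456, 0.5468078076553002, 0.004464522150721187, 0.49332516194649684], [0.34953364057536235, 0.5414324510678469, -0.7646418344799066, -0.12553943887573185], [-0.4205293623243965, -0.6386330107486362, -0.6444400150558378, 1.4117390486511319], [0.0, 0.0, 0.0, 1.0]]
top 400.9560988625673 282.4026679517726 206.9067171002733 [[0.002292809853613365, -0.9998820289664213, 0.015187862685971916, -0.05052107441965158], [-0.9962059615818123, -0.0036051542126966565, -0.08695219935090505, 0.5625180580241547], [0.08699669609721987, -0.01493087449198607, -0.9960967040679698, 1.0328115483056135], [0.0, 0.0, 0.0, 1.0]]
wrist 295.71474887462546 277.8820220456733 211.80982454522973 [[0.28138751658115563, 0.9595936550746719, -0.0010405059941416385, -0.6241179313860168], [0.9245253091797956, -0.2708134333704125, 0.2681660623422266, -0.03211559825327765], [0.25704866892924333, -0.0764205564397637, -0.9633721401177968, 0.3896454294252507], [0.0, 0.0, 0.0, 1.0]]
```

View pics/top0.png

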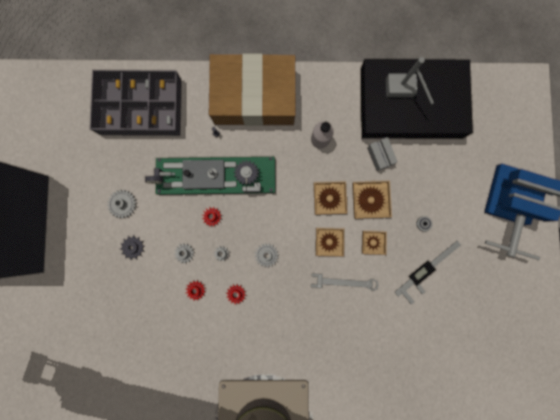

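View pics/scene0.png

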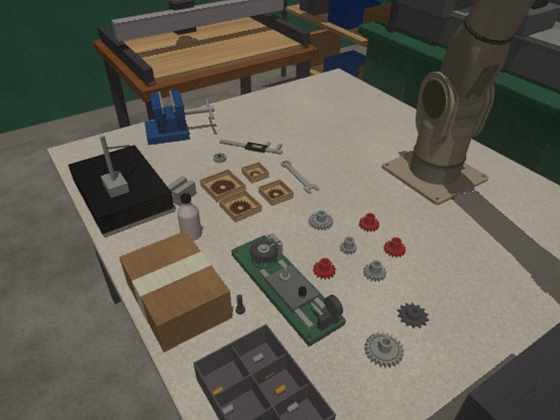

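View pics/wrist0.png

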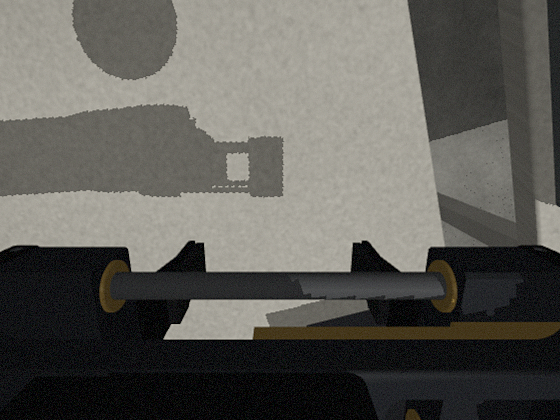

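```bash
cat > h.py <<'E'
from bench import r
import numpy as np, cv2
from scipy.spatial.transform import Rotation as R
def proj(c,p):
    T=np.array(c["camera_from_world"]);q=T[:3,:3]@np.array(p,float)+T[:3,3]
    return np.array([c["fx"]*q[0]/q[2]+c["cx"],c["fy"]*q[1]/q[2]+c["cy"]])
def unproj(c,u,v,z):
    T=np.array(c["camera_from_world"]);Rm=T[:3,:3];o=-Rm.T@T[:3,3]
    d=Rm.T@np.array([(u-c["cx"])/c["fx"],(v-c["cy"])/c["fy"],1.])
    return o+d*(z-o[2])/d[2]
def save(c,name,box=None,s=1):
    f=c["frame"][:,:,::-1]
    if box: f=f[box[1]:box[3],box[0]:box[2]]
    f=cv2.resize(f,None,fx=s,fy=s,interpolation=cv2.INTER_CUBIC)
    cv2.imwrite("pics/"+name+".png",f)
def rectify(c,cx,cy,z,half,ppm=4,name=None):
    """top view of plane z, ppm px per mm; right=+x? image u=+x, v=-y"""
    n=int(2*half*1000*ppm)
    g=np.array([[-half,half],[half,half],[half,-half],[-half,-half]])+[cx,cy]
    src=np.array([proj(c,[a,b,z]) for a,b in g],np.float32)
    dst=np.array([[0,0],[n,0],[n,n],[0,n]],np.float32)
    M=cv2.getPerspectiveTransform(src,dst)
    im=cv2.warpPerspective(c["frame"][:,:,::-1].copy(),M,(n,n),flags=cv2.INTER_CUBIC)
    if name: cv2.imwrite("pics/"+name+".png",im)
    return im
def tcp():
    s=r.read_state();e=R.from_quat(s["eef_rot"]);M=e.as_matrix()
    return s,M
E
python3 - <<'E'
from h import *
c=r.camera("top")
for n,z in [("gear_12",.03),("gear_16",.03),("gear_20",.03),("gear_24",.03),("sprocket",.018),("tray_12",.0),("tray_16",0),("tray_20",0),("tray_24",0),("master",.058),("post",.05),("tester",.02),("carriage_knob",.06)]:
    for d in r.search_frame(c,n)[:4]:
        a=d["rect"];u=(a[0]+a[2])/2;v=(a[1]+a[3])/2
        print(n,round(d["score"],2),np.round(a,1),np.round(unproj(c,u,v,z),3))
save(c,"tcrop",(90,140,290,310),4)
save(c,"tcrop2",(290,160,410,300),4)
w=r.camera("wrist");print(proj(w,r.read_state()["ee_pos"]))
E
```

```text
gear_12 0.76 [175.4 240.8 193.8 264.4] [0.443 0.204 0.03 ]
gear_12 0.75 [203.8 206.3 221.2 226.2] [0.537 0.134 0.03 ]
gear_12 0.74 [186.3 279.8 205.1 298.6] [0.349 0.174 0.03 ]
gear_12 0.62 [228.4 281.6 243.9 304. ] [0.34 0.07 0.03]
gear_16 0.76 [175.4 240.8 193.8 264.4] [0.443 0.204 0.03 ]
gear_16 0.75 [203.8 206.3 221.2 226.2] [0.537 0.134 0.03 ]
gear_16 0.74 [186.3 279.8 205.1 298.6] [0.349 0.174 0.03 ]
gear_16 0.62 [228.4 281.6 243.9 304. ] [0.34 0.07 0.03]
gear_20 0.76 [175.4 240.8 193.8 264.4] [0.443 0.204 0.03 ]
gear_20 0.75 [203.8 206.3 221.2 226.2] [0.537 0.134 0.03 ]
gear_20 0.74 [186.3 279.8 205.1 298.6] [0.349 0.174 0.03 ]
gear_20 0.62 [228.4 281.6 243.9 304. ] [0.34 0.07 0.03]
gear_24 0.76 [175.4 240.8 193.8 264.4] [0.443 0.204 0.03 ]
gear_24 0.75 [203.8 206.3 221.2 226.2] [0.537 0.134 0.03 ]
gear_24 0.74 [186.3 279.8 205.1 298.6] [0.349 0.174 0.03 ]
gear_24 0.62 [228.4 281.6 243.9 304. ] [0.34 0.07 0.03]
sprocket 0.84 [121.3 235.9 142.8 256.6] [0.458 0.344 0.018]
tray_12 0.88 [354.3 177.1 390.1 216. ] [ 0.594 -0.293  0.   ]
tray_12 0.85 [313.3 186.9 347.6 214.5] [ 0.582
[... 620 characters left out ...]
.178  0.   ]
tray_24 0.88 [354.3 177.1 390.1 216. ] [ 0.594 -0.293  0.   ]
tray_24 0.85 [313.3 186.9 347.6 214.5] [ 0.582 -0.179  0.   ]
tray_24 0.7 [362.8 226.1 386.  254.7] [ 0.475 -0.297  0.   ]
tray_24 0.67 [315.8 226.8 344.6 254.4] [ 0.474 -0.178  0.   ]
master 0.92 [233.4 158.1 256.5 183.9] [0.652 0.048 0.058]
master 0.59 [316.2 225.1 344.1 255.5] [ 0.475 -0.17   0.058]
post 0.87 [180.8 158.8 223.2 190.2] [0.644 0.16  0.05 ]
post 0.56 [394.  243.6 459.4 302.1] [ 0.393 -0.417  0.05 ]
post 0.51 [236.  161.5 258.  181.9] [0.652 0.043 0.05 ]
tester 0.88 [149.  156.2 273.4 192.2] [0.65  0.141 0.02 ]
carriage_knob 0.88 [185.3 158.7 223.7 188.6] [0.644 0.151 0.06 ]
[278.34970898 246.84050824]
```

View pics/tcrop.png

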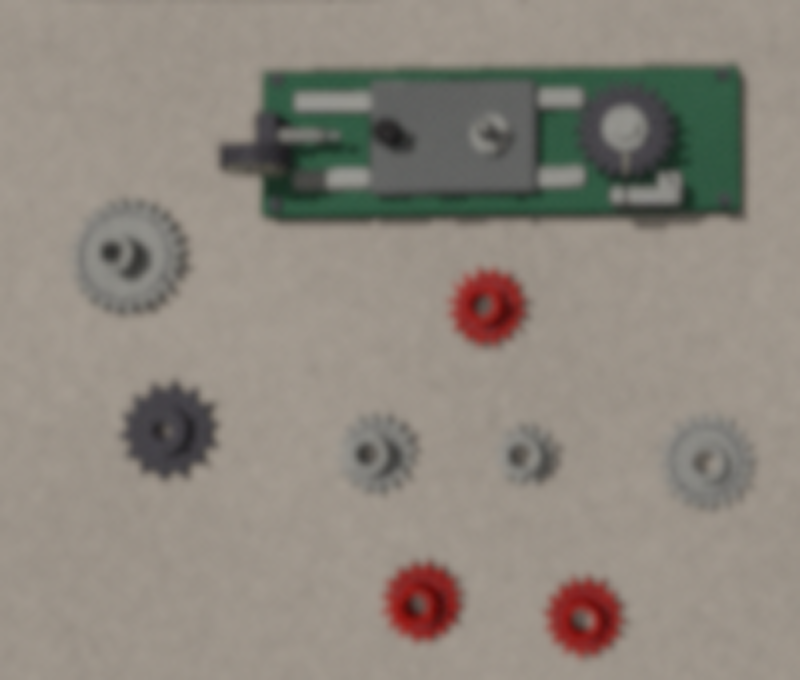

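View pics/tcrop2.png

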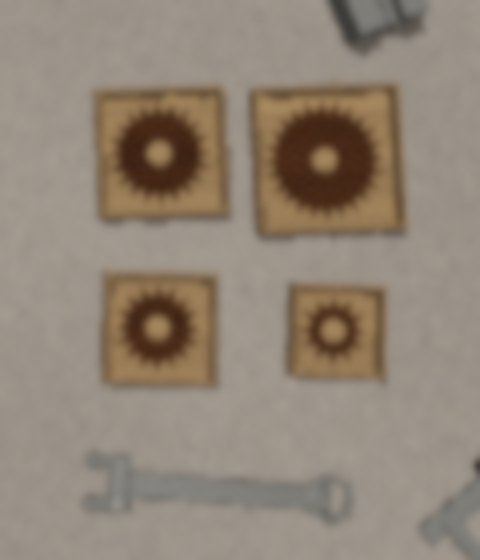

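```bash
python3 - <<'E'
from h import *
c=r.camera("top")
for n,u,v,z in [("g24",122.75,204.5,.012),("g16",184.75,253.5,.012),("g12",222.3,254,.012),("g20",267.5,255.75,.012),("post",212.75,173.5,.06),("master",246,171.75,.06),("t20",329.75,198.25,.003),("t24",371,199.75,.003),("t16",329.5,242,.003),("t12",373.25,242.75,.003),("knob",188.5,174,.06),("dial",155,178,.09)]:
    p=unproj(c,u,v,z);print(n,np.round(p,4),round(float(np.hypot(p[0],p[1])),3))
s,M=tcp();print(M.round(3))
T=np.array(r.camera("wrist")["camera_from_world"]);o=-T[:3,:3].T@T[:3,3]
print("cam in tool",M.T@(o-s["ee_pos"]))
print("cam axes in tool",(M.T@T[:3,:3].T).round(3))
print(M.T@(np.array([.445,.11,.20])-s["ee_pos"])*100)
E
```

```text
g24 [0.5687 0.375  0.012 ] 0.681
g16 [0.4397 0.2079 0.012 ] 0.486
g12 [0.4386 0.1092 0.012 ] 0.452
g20 [ 0.4342 -0.01    0.012 ] 0.434
post [0.6449 0.1303 0.06  ] 0.658
master [0.6498 0.0453 0.06  ] 0.651
t20 [ 0.5885 -0.1771  0.003 ] 0.615
t24 [ 0.5849 -0.2889  0.003 ] 0.652
t16 [ 0.4707 -0.1755  0.003 ] 0.502
t12 [ 0.469 -0.293  0.003] 0.553
knob [0.6433 0.1922 0.06  ] 0.671
dial [0.6278 0.2681 0.09  ] 0.683
[[-0.959  0.282  0.   ]
 [ 0.282  0.959  0.   ]
 [ 0.     0.    -1.   ]]
cam in tool [ 0.07390852 -0.00039107 -0.18009734]
cam axes in tool [[ 0.001 -0.963 -0.268]
 [ 1.     0.001  0.   ]
 [-0.    -0.268  0.963]]
[-39.59668848 -39.40065181   0.39380211]
```

```bash
python3 -m jog '[[-4,-4,0.4,0,0,0.12,0],[-4,-4,0.4,0,0,0,0],[-4,-4,0.4,0,0,0,0],[-4,-4,0.4,0,0,0,0],[-4,-4,0.4,0,0,0,0],[-4,-4,0.4,0,0,0,0],[-4,-4,0.4,0,0,0,0],[-4,-4,0.4,0,0,0,0],[-4,-4,0.4,0,0,0,0],[0,0,0,0,0,0.18,0],[0,0,0,0,0,0.18,0],[0,0,0,0,0,0.18,0],[0,0,0,0,0,0.18,0],[0,0,0,0,0,0.18,0],[0,0,0,0,0,0.18,0],[0,0,0,0,0,0.08,0],[0,0,0,0,0,0,0]]' 20
python3 - <<'E'
from h import *
s,M=tcp();print(M.round(3),s["joint_positions"].round(2),s["time"])
print(M.T@(np.array([.4386,.1092,.12])-s["ee_pos"])*100)
E
```

```text
time: 3.12
ee_pos: [0.371, 0.1296, 0.168]
eef_rot: [0.705, 0.709, 0.0, 0.0]
ft_force: [1.3, -0.5, -0.0]
width: 0.0433
[[-0.005  1.     0.   ]
 [ 1.     0.005  0.   ]
 [ 0.     0.    -1.   ]] [-0.73 -0.18  0.25  2.08  0.05  1.24 -0.49] 3.125
[-2.08091571  6.74389827  4.80484042]
```

```bash
python3 -m jog '[[-1,3.3,2.4,0,0,0,0],[-1,3.4,2.4,0,0,0,0],[0,0,0,0,0,0,0],[0,0,0,0,0,0,0]]'
python3 - <<'E'
from h import *
c=r.camera("wrist");save(c,"w1")
s,M=tcp();print(s["ee_pos"],s["ft_force"],proj(c,s["ee_pos"]-[0,0,.09]))
for d in r.search_frame(c,"gear_12"): print(d)
rectify(c,.4386,.1092,.012,.04,5,"w1r")
E
```

```text
time: 3.62
ee_pos: [0.4377, 0.1103, 0.1201]
eef_rot: [0.705, 0.709, -0.0, -0.0]
ft_force: [0.1, 0.8, -0.2]
width: 0.0438
[0.437749   0.11055602 0.12049198] [0.4673909  0.26756824 0.55564957] [278.60355422 209.61289888]
{'rect': [154.1, 212.6, 206.4, 256.3], 'score': 0.97}
{'rect': [255.1, 66.8, 311.0, 125.8], 'score': 0.92}
{'rect': [260.0, 182.5, 302.4, 221.8], 'score': 0.89}
{'rect': [250.7, 296.9, 304.1, 328.6], 'score': 0.69}
{'rect': [153.1, 105.8, 208.9, 162.8], 'score': 0.65}
{'rect': [349.4, 148.0, 408.5, 203.8], 'score': 0.62}
```

View pics/w1.png

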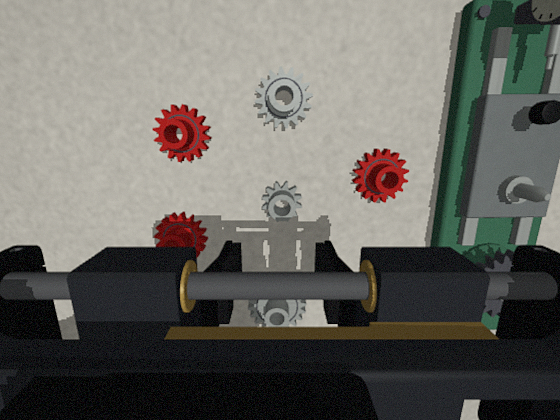

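View pics/w1r.png

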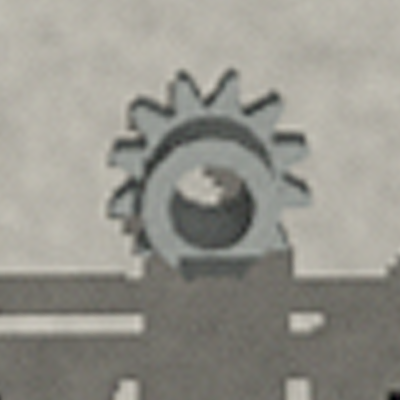

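```bash
cat >> h.py <<'E'
def overlay(c,x,y,z0,N,ph,name,half=.045,ppm=5,hub=True):
    """rectified at tooth-top plane z0+.012 with model circle/teeth overlay, hub/bore circle at z0+.034 projected"""
    zz=z0+.012
    im=rectify(c,x,y,zz,half,ppm)
    n=im.shape[0]
    def to(p):
        q=proj(c,p); w=unproj(c,q[0],q[1],zz)
        return int(round((w[0]-x+half)*1000*ppm)),int(round((half-(w[1]-y))*1000*ppm))
    R_=(1.5*N+3)/1000
    for k in range(N):
        a=ph+2*np.pi*k/N
        cv2.circle(im,to([x+R_*np.cos(a),y+R_*np.sin(a),zz]),3,(0,0,255),-1)
    for rad,z in [(.013,z0+.034),(.008,z0+.034)]:
        pts=np.array([to([x+rad*np.cos(t),y+rad*np.sin(t),z]) for t in np.linspace(0,6.283,60)])
        cv2.polylines(im,[pts],True,(255,0,0),1)
    cv2.imwrite("pics/"+name+".png",im)
E
python3 - <<'E'
from h import *
c=r.camera("wrist")
overlay(c,.4401,.1142,0,12,np.radians(15.5),"w1o")
E
```

```text
(no output)
```

View pics/w1o.png

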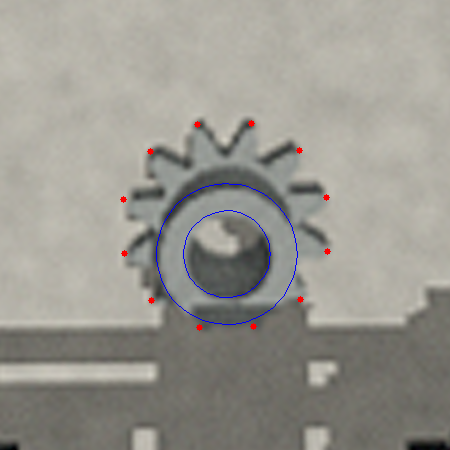

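```bash
python3 -m jog '[[0.35,0.23,3,0,0,0,0],[0,0,4,0,0,0,0],[0,0,2.5,0,0,0,0],[0,0,0,0,0,0,0],[0,0,0,0,0,0,0],[0,0,0,0,0,0,-1],[0,0,0,0,0,0,-1],[0,0,0,0,0,0,-1],[0,0,0,0,0,0,-1]]' 30
python3 -m jog '[[0,0,-3,0,0,0,-1],[0,0,-5,0,0,0,-1],[0,0,-4,0,0,0,-1],[0,0,0,0,0,0,-1],[0,0,0,0,0,0,-1]]'
python3 - <<'E'
from h import *
c=r.camera("wrist");save(c,"w2")
s,M=tcp();print(s["ee_pos"],s["ft_force"])
E
```

```text
time: 4.9
ee_pos: [0.4404, 0.1136, 0.025]
eef_rot: [0.705, 0.709, 0.0, -0.0]
ft_force: [0.4, 0.8, 0.1]
width: 0.0114
time: 5.52
ee_pos: [0.44, 0.1135, 0.1443]
eef_rot: [0.705, 0.709, -0.0, -0.0]
ft_force: [-0.2, 0.1, 0.0]
width: 0.0003
[0.43973715 0.11328304 0.14387778] [ 0.62439254  0.49178688 -0.92303685]
```

View pics/w2.png

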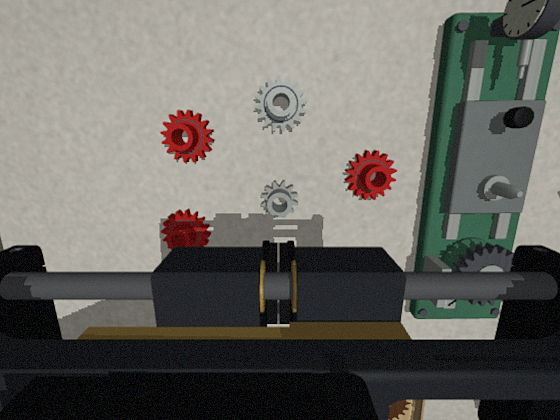

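```bash
python3 - <<'E'
from h import *
c=r.camera("wrist")
overlay(c,.4401,.1142,0,12,np.radians(15.5),"w2o")
t=r.camera("top");save(t,"t2",(140,140,300,300),4)
print(proj(t,[.44,.114,.034]))
sc=r.camera("scene");save(sc,"s2",(250,180,450,330),4)
print(proj(sc,[.44,.114,.034]))
E
```

```text
[219.29549015 253.68853959]
[350.20862608 238.90983912]
```

View pics/w2o.png

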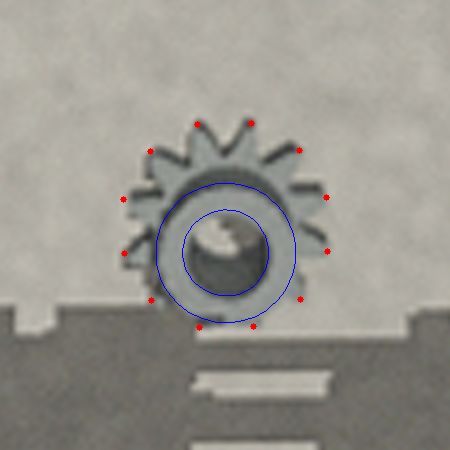

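View pics/t2.png

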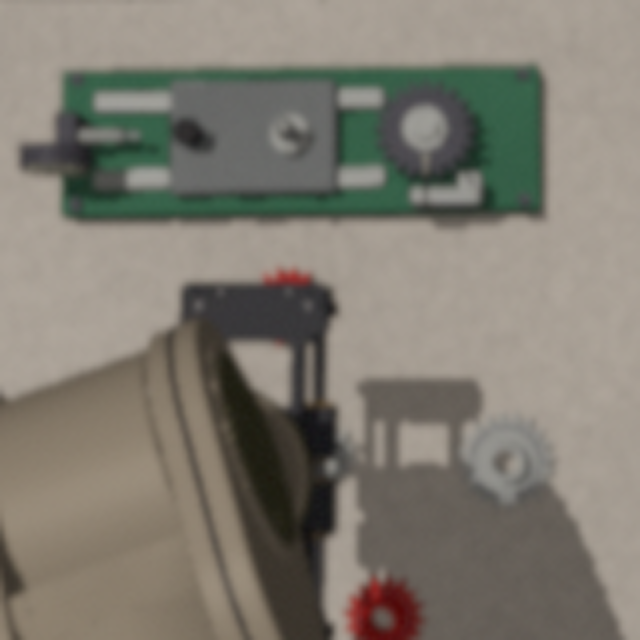

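View pics/s2.png

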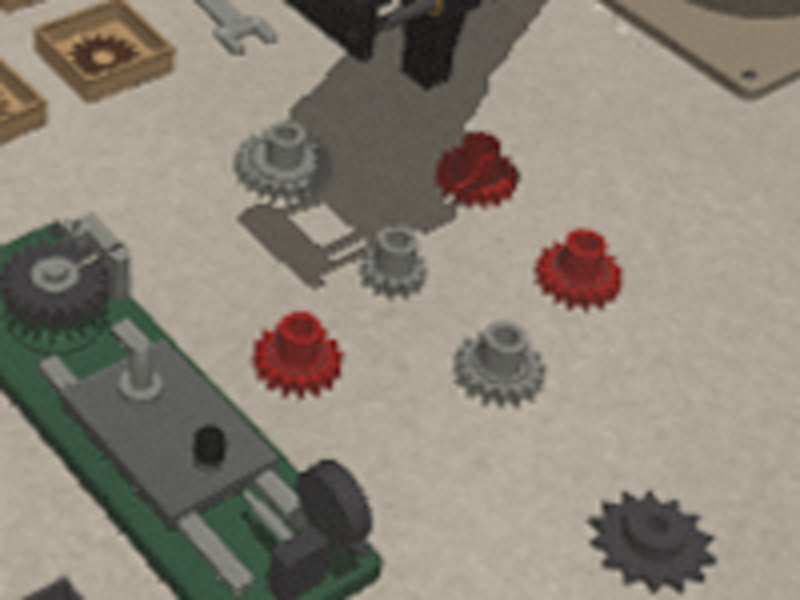

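```bash
python3 - <<'E'
from h import *
sc=r.camera("scene");s=r.read_state();save(sc,"s3",(250,80,500,280),3)
p=np.array(s["ee_pos"]);print(p,[proj(sc,p+[0,0,d]) for d in (-.011,0,.03)])
print([ (proj(sc,p+[0,0,d])-[250,80])*3 for d in (-.011,0,.03)])
w=r.camera("wrist");print(proj(w,p),proj(w,p-[0,0,.011]))
E
```

```text
[0.43989044 0.11333014 0.14407757] [array([354.74704117, 208.0131146 ]), array([355.3013831 , 204.37395098]), array([356.85155346, 194.1973375 ])]
[array([314.24112351, 384.0393438 ]), array([315.90414931, 373.12185294]), array([320.55466039, 342.59201251])]
[278.75784089 245.80330316] [278.73936344 239.74194453]
```

View pics/s3.png

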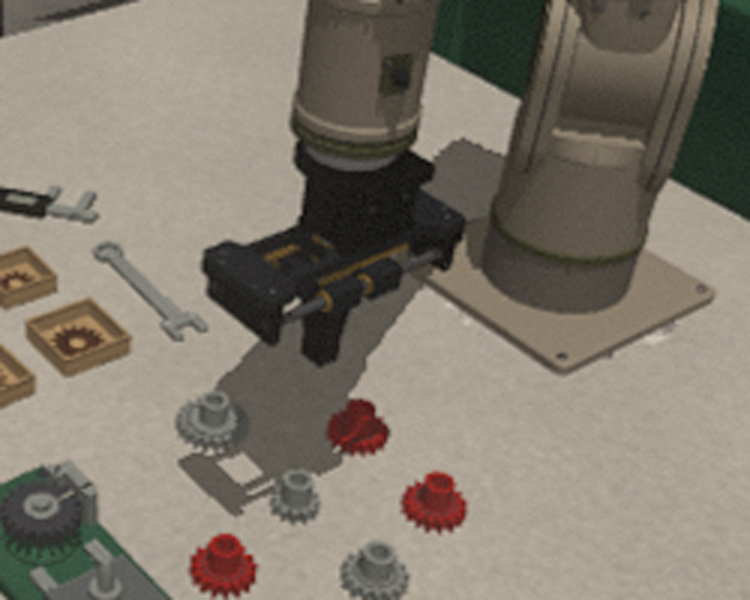

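```bash
python3 - <<'E'
from h import *
sc=r.camera("scene");s=r.read_state()
p=np.array(s["ee_pos"])
f=cv2.resize(sc["frame"][150:260,300:420,::-1],None,fx=6,fy=5.4,interpolation=cv2.INTER_CUBIC)
def mk(q,col):
    a=proj(sc,q);cv2.circle(f,(int((a[0]-300)*6),int((a[1]-150)*5.4)),4,col,-1)
mk(p,(0,0,255));mk(p-[0,0,.011],(0,255,0));mk(p+[0,0,.008],(255,0,0));mk(p+[0,0,.059],(255,255,0))
mk([.44,.114,.034],(0,255,255))
cv2.imwrite("pics/s4.png",f)
w=r.camera("wrist")
g=cv2.resize(w["frame"][200:340,200:360,::-1],None,fx=5,fy=4.2,interpolation=cv2.INTER_CUBIC)
for q,col in [(p,(0,0,255)),(p-[0,0,.011],(0,255,0)),(p+[0,0,.008],(255,0,0))]:
    a=proj(w,q);cv2.circle(g,(int((a[0]-200)*5),int((a[1]-200)*4.2)),4,col,-1)
cv2.imwrite("pics/w4.png",g)
E
```

```text
(no output)
```

View pics/s4.png

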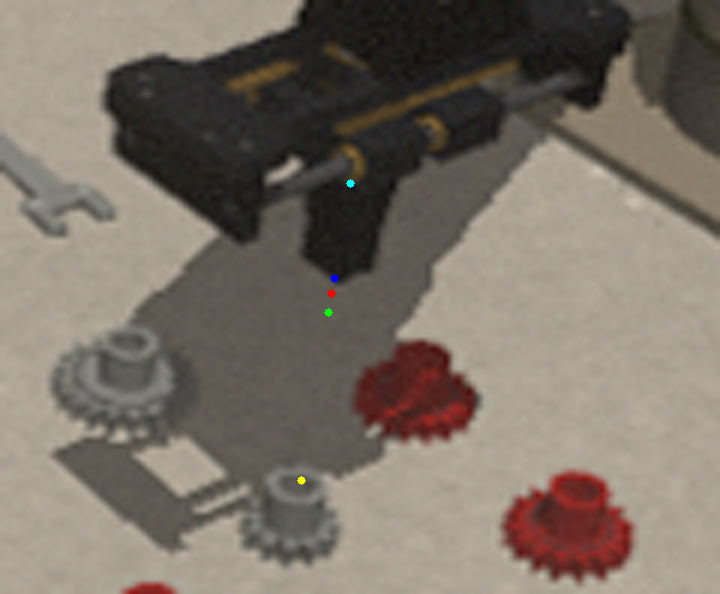

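View pics/w4.png

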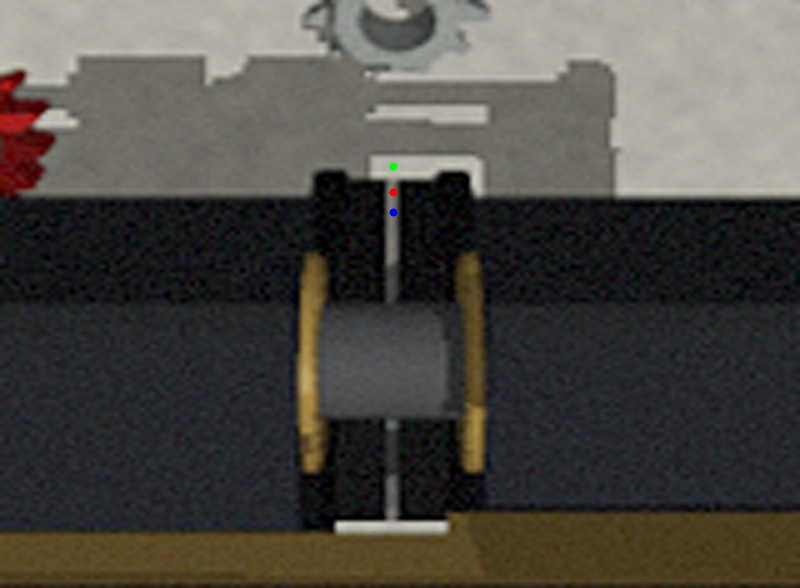

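```bash
python3 - <<'E'
from h import *
w=r.camera("wrist");s,M=tcp();p=np.array(s["ee_pos"])
for dx in (0,.0095,-.0095):
  for d in (.011,0,-.008,-.015): print(dx,d,proj(w,p+M@[dx,0,d]).round(1))
sc=r.camera("scene")
for dx,dy in ((.0095,.015),(.0095,0),(-.0095,.015)):
  for d in (.011,0,-.008,-.015): 
    a=proj(sc,p+M@[dx,dy,d]); print(dx,dy,d,((a-[300,150])*[6,5.4]).round(0))
E
```

```text
0 0.011 [278.8 239.8]
0 0 [278.9 245.9]
0 -0.008 [278.9 250.7]
0 -0.015 [278.9 255.3]
0.0095 0.011 [278.8 226.7]
0.0095 0 [278.9 232.1]
0.0095 -0.008 [278.9 236.4]
0.0095 -0.015 [279.  240.5]
-0.0095 0.011 [278.8 252.6]
-0.0095 0 [278.8 259.3]
-0.0095 -0.008 [278.9 264.6]
-0.0095 -0.015 [278.9 269.6]
0.0095 0.015 0.011 [315. 337.]
0.0095 0.015 0 [318. 317.]
0.0095 0.015 -0.008 [321. 302.]
0.0095 0.015 -0.015 [323. 289.]
0.0095 0 0.011 [344. 324.]
0.0095 0 0 [348. 305.]
0.0095 0 -0.008 [350. 290.]
0.0095 0 -0.015 [353. 277.]
-0.0095 0.015 0.011 [283. 313.]
-0.0095 0.015 0 [286. 293.]
-0.0095 0.015 -0.008 [288. 279.]
-0.0095 0.015 -0.015 [290. 266.]
```

```bash
python3 -m jog '[[0,0,4,0,0,0,0],[0,0,4,0,0,0,0],[0,0,3.4,0,0,0,0],[0,0,0.5,0,0,0,0],[0,0,0,0,0,0,0],[0,0,0,0,0,0,0]]' 30
python3 - <<'E'
from h import *
sc=r.camera("scene");s=r.read_state()
p=np.array(s["ee_pos"]);print(p,s["ft_force"])
f=cv2.resize(sc["frame"][190:270,300:420,::-1],None,fx=6,fy=6,interpolation=cv2.INTER_CUBIC)
def mk(q,col):
    a=proj(sc,q);cv2.circle(f,(int((a[0]-300)*6),int((a[1]-190)*6)),4,col,-1)
mk(p,(0,0,255));mk(p-[0,0,.011],(0,255,0));mk(p+[0,0,.008],(255,0,0))
cv2.imwrite("pics/s5.png",f)
w=r.camera("wrist");save(w,"w5")
E
```

```text
time: 6.78
ee_pos: [0.4414, 0.114, 0.0273]
eef_rot: [0.705, 0.709, 0.001, 0.0]
ft_force: [-0.0, -0.1, -0.4]
width: 0.0428
[0.44133242 0.11398727 0.02721546] [-0.06460898 -0.54495028 -0.89336811]
```

View pics/s5.png

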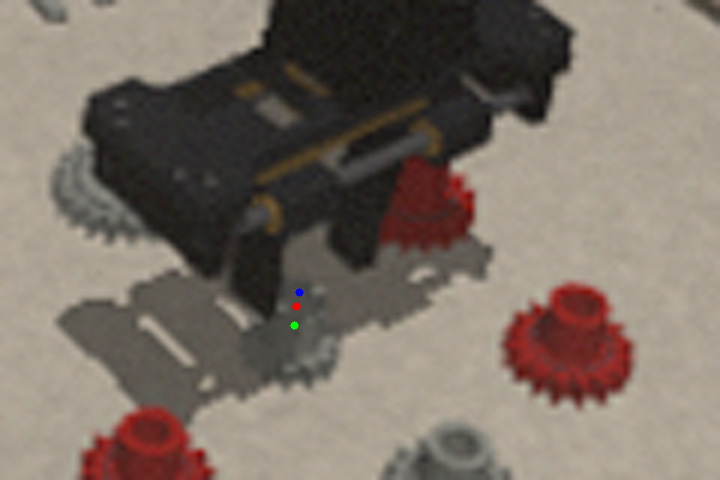

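View pics/w5.png

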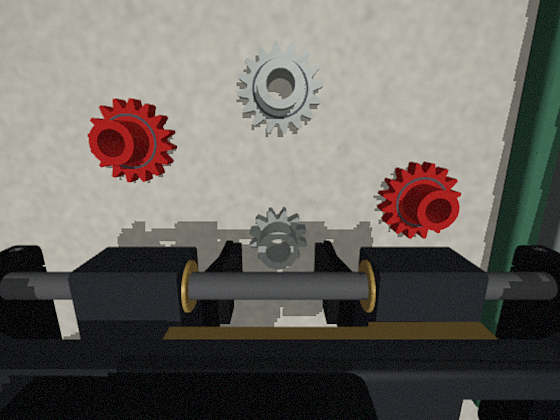

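```bash
python3 -m jog '[[0,-0.1,0.8,0,0,0,0],[0,0,0.8,0,0,0,0],[0,0,0.8,0,0,0,0],[0,0,0,0,0,0,0],[0,0,0,0,0,0,0]]' 30
python3 - <<'E'
from h import *
sc=r.camera("scene");s=r.read_state()
p=np.array(s["ee_pos"]);print(p,s["ft_force"])
f=cv2.resize(sc["frame"][190:270,300:420,::-1],None,fx=6,fy=6,interpolation=cv2.INTER_CUBIC)
cv2.imwrite("pics/s6.png",f)
E
```

```text
time: 7.5
ee_pos: [0.4394, 0.1135, 0.0019]
eef_rot: [0.705, 0.709, -0.0, -0.0]
ft_force: [0.1, -0.4, -0.3]
width: 0.0431
[0.43950394 0.11357008 0.00205318] [ 0.96188448  0.38568822 -0.85710227]
```

View pics/s6.png

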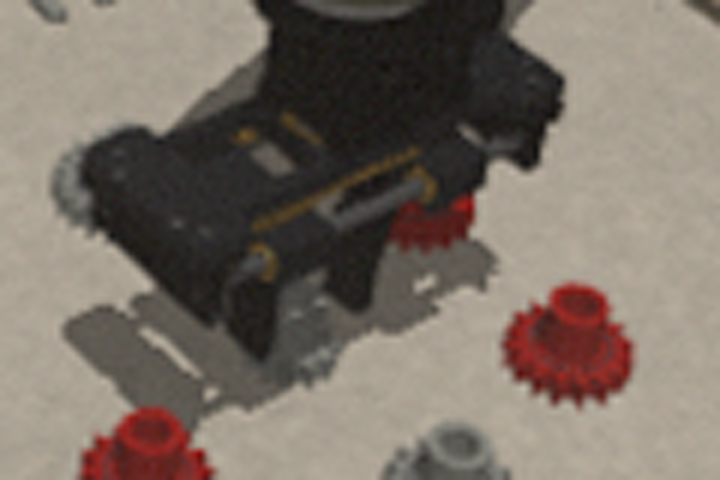

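```bash
python3 -m jog '[[0,0,0.1,0,0,0,-1],[0,0,0,0,0,0,-1],[0,0,0,0,0,0,-1],[0,0,0,0,0,0,-1]]' 30
```

```text
time: 8.05
ee_pos: [0.4396, 0.1136, 0.0011]
eef_rot: [0.705, 0.709, 0.0, 0.0]
ft_force: [1.2, 0.7, 0.7]
width: 0.0249
```

```bash
python3 -m jog '[[0,0,-5,0,0,0,-1],[0,0,-6,0,0,0,-1],[0,0,-5,0,0,0,-1],[0,5,0,0,0,0,-1],[0,5,0,0,0,0,-1],[-0.7,5,0,0,0,0,-1],[-0.7,5,0,0,0,0,-1],[0,0,0,0,0,0,-1],[0,0,0,0,0,0,-1]]'
python3 - <<'E'
from h import *
c=r.camera("wrist");save(c,"w7");s=r.read_state();print(s["ee_pos"],s["joint_positions"].round(2))
im=rectify(c,.645,.11,.058,.075,4,"w7r")
E
```

```text
time: 9.18
ee_pos: [0.6387, 0.1005, 0.1602]
eef_rot: [0.705, 0.709, -0.001, -0.0]
ft_force: [-0.7, 0.6, -0.9]
width: 0.0249
[0.63855041 0.10082042 0.16082363] [-0.56  0.42  0.45  1.48 -0.19  1.28 -0.09]
```

View pics/w7.png

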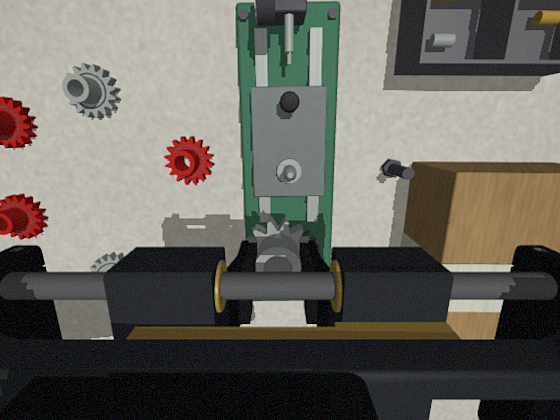

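View pics/w7r.png

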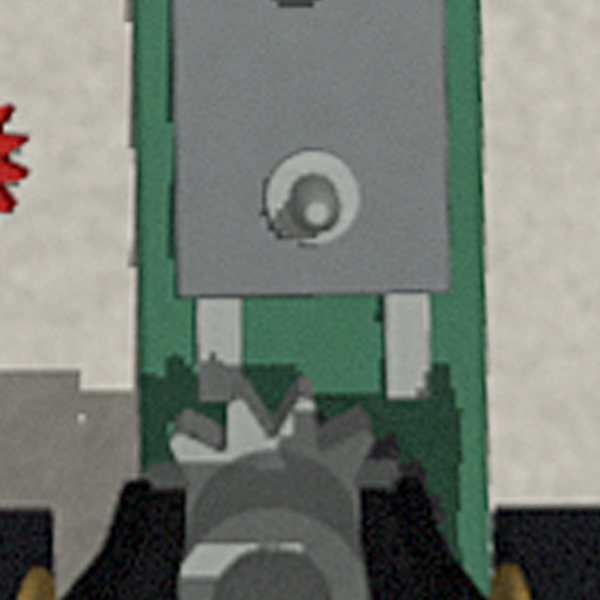

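```bash
cat >> h.py <<'E'
def draw(c,circles,box,s,name):
    """circles: (x,y,z,rad)"""
    f=c["frame"][:,:,::-1][box[1]:box[3],box[0]:box[2]]
    f=cv2.resize(f,None,fx=s,fy=s,interpolation=cv2.INTER_CUBIC)
    for i,(x,y,z,rad) in enumerate(circles):
        pts=np.array([((proj(c,[x+rad*np.cos(t),y+rad*np.sin(t),z])-[box[0]-.5,box[1]-.5])*s) for t in np.linspace(0,6.283,60)]).round().astype(int)
        cv2.polylines(f,[pts],True,[(0,0,255),(255,0,0),(0,255,255),(0,255,0)][i%4],1)
    cv2.imwrite("pics/"+name+".png",f)
E
python3 - <<'E'
from h import *
c=r.camera("wrist")
for n,z in (("post",.046),):
    print(unproj(c,289,172,.046),"post top",unproj(c,290,174.5,.074),"knob top",unproj(c,289,101,.062))
print([unproj(c,u,v,.038).round(4) for u,v in ((251,86),(253,196),(323,195),(326,86))])
P=unproj(c,289,172,.046)
draw(c,[(P[0],P[1],.046,.012),(P[0],P[1],.074,.0025)],(230,80,350,210),6,"w8")
E
```

```text
[0.64873234 0.13326215 0.046     ] post top [0.64863027 0.13486512 0.074     ] knob top [0.64713598 0.19844124 0.062     ]
[array([0.6116, 0.2138, 0.038 ]), array([0.6117, 0.1068, 0.038 ]), array([0.685 , 0.1083, 0.038 ]), array([0.6829, 0.2142, 0.038 ])]
```

View pics/w8.png

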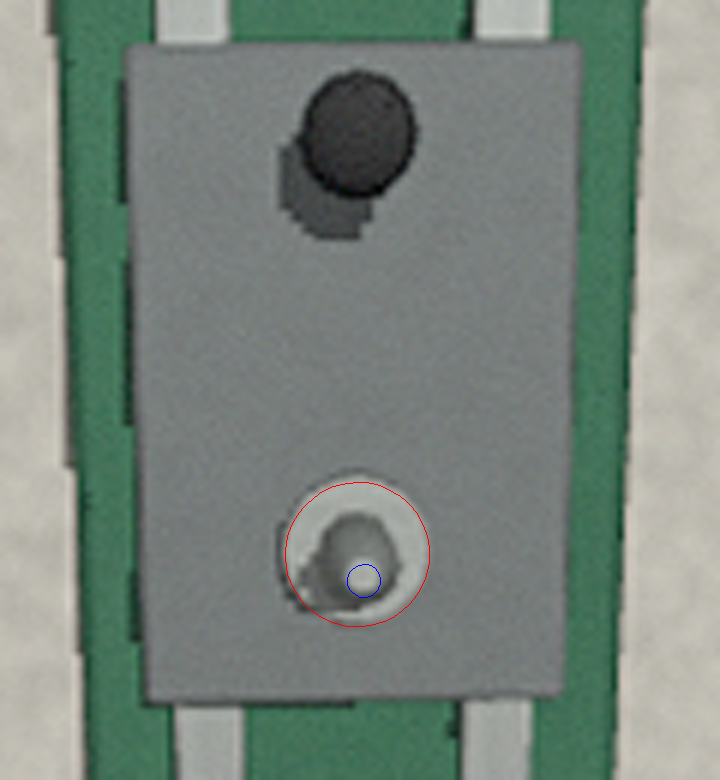

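```bash
python3 -m jog '[[1.6,0.5,0,0,0,0,-1],[1.68,0.5,0,0,0,0,-1],[0,0,3,0,0,0,-1],[0,0,3.5,0,0,0,-1],[0,0,0,0,0,0,-1],[0,0,0,0,0,0,-1]]'
python3 - <<'E'
from h import *
s=r.read_state();print(s["ee_pos"],s["ft_force"])
c=r.camera("wrist");save(c,"w9")
c=r.camera("scene");save(c,"s9",(220,180,380,320),5)
E
```

```text
time: 10.02
ee_pos: [0.65, 0.1343, 0.0974]
eef_rot: [0.705, 0.709, 0.001, 0.0]
ft_force: [-0.4, 0.1, -0.2]
width: 0.0248
[0.65000834 0.13432464 0.09744222] [-0.44118867  0.13088575 -0.19757368]
```

View pics/w9.png

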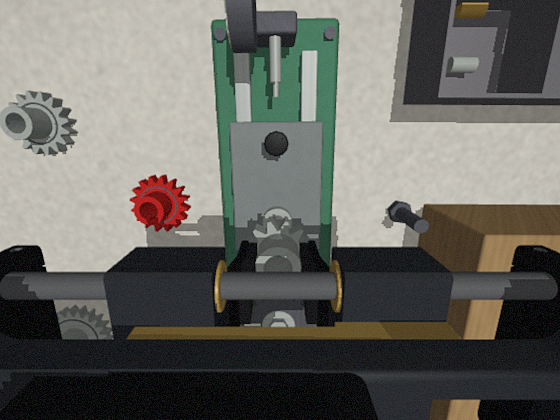

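View pics/s9.png

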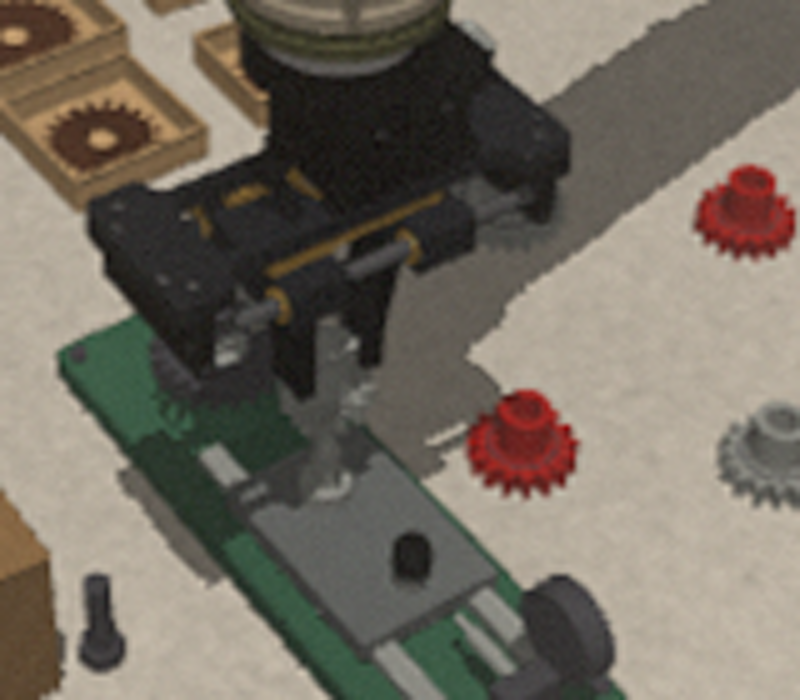

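```bash
python3 - <<'E'
from h import *
c=r.camera("wrist")
draw(c,[(.6484,.134,.046,.012),(.6500,.1347,.108,.021)],(220,120,340,250),6,"w10")
c=r.camera("scene")
draw(c,[(.6484,.134,.046,.012),(.6484,.134,.074,.0025),(.6500,.1347,.108,.021),(.6500,.1347,.096,.021)],(240,220,320,310),7,"s10")
E
```

```text
(no output)
```

View pics/w10.png

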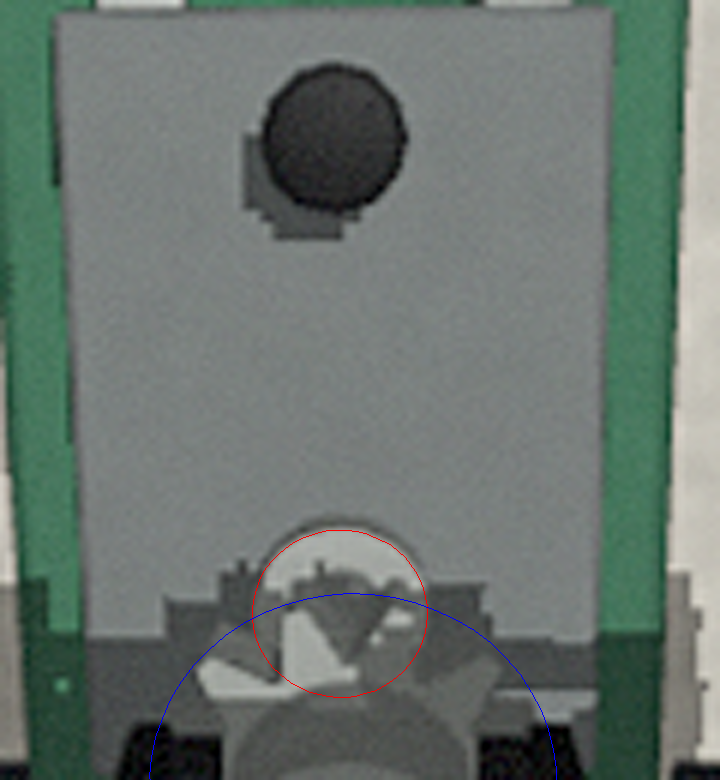

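View pics/s10.png

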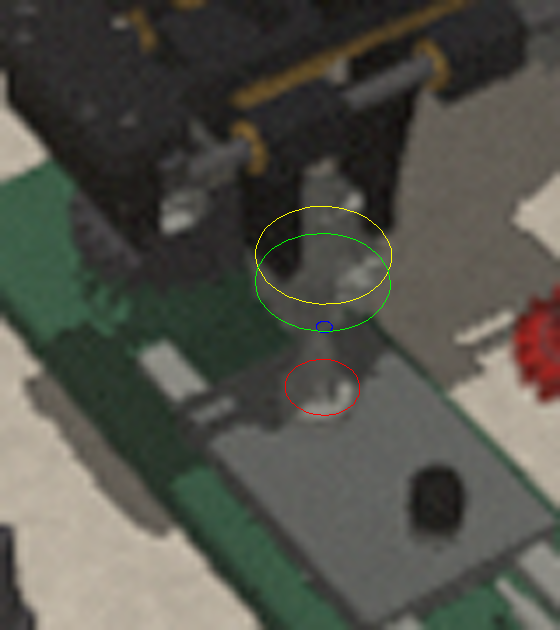

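```bash
python3 -m jog '[[0.1,-0.15,0,0,0,0,-1],[0,0,1,0,0,0,-1],[0,0,1,0,0,0,-1],[0,0,0.6,0,0,0,-1],[0,0,0,0,0,0,-1]]'
python3 -m jog '[[0,0,0.8,0,0,0,-1],[0,0,0.8,0,0,0,-1],[0,0,0.4,0,0,0,-1],[0,0,0,0,0,0,-1]]'
python3 - <<'E'
from h import *
s=r.read_state();print(s["ee_pos"],s["ft_force"])
c=r.camera("scene");save(c,"s11",(220,180,380,320),5)
E
```

```text
time: 10.85
ee_pos: [0.6473, 0.1342, 0.069]
eef_rot: [0.705, 0.709, -0.001, -0.0]
ft_force: [-0.1, 0.1, -0.9]
width: 0.0247
time: 11.35
ee_pos: [0.6477, 0.1343, 0.0496]
eef_rot: [0.705, 0.709, -0.0, -0.0]
ft_force: [0.7, -0.6, -1.4]
width: 0.0253
[0.64770261 0.13430494 0.04957035] [ 0.70550378 -0.595992   -1.4459778 ]
```

View pics/s11.png

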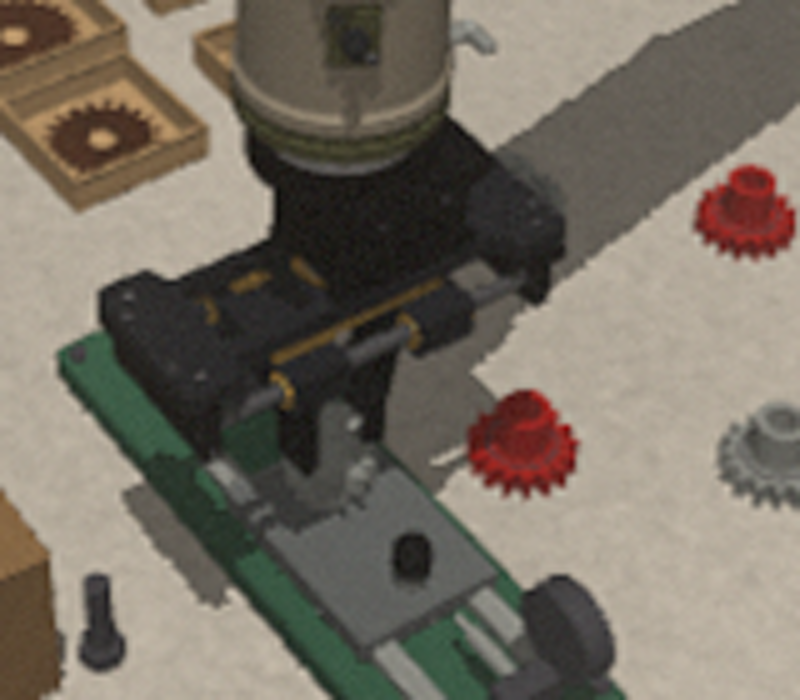

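```bash
python3 -m jog '[[0,0,0.15,0,0,0,-1],[0,0,0.15,0,0,0,-1],[0,0,0,0,0,0,-1]]'
python3 -m jog '[[0,0,0.15,0,0,0,-1],[0,0,0,0,0,0,-1]]'
python3 - <<'E'
from h import *
s=r.read_state();print(s["ee_pos"],s["ft_force"])
c=r.camera("wrist")
save(c,"w12",(180,120,380,290),4)
E
```

```text
time: 11.78
ee_pos: [0.6478, 0.1344, 0.0472]
eef_rot: [0.705, 0.709, 0.0, -0.0]
ft_force: [-1.1, 0.2, 0.0]
width: 0.0246
time: 12.02
ee_pos: [0.648, 0.1345, 0.0471]
eef_rot: [0.705, 0.709, 0.0, -0.0]
ft_force: [-6.6, -1.7, 12.6]
width: 0.0247
[0.64798597 0.13446719 0.04705973] [-6.61744685 -1.6521835  12.5866297 ]
```

View pics/w12.png

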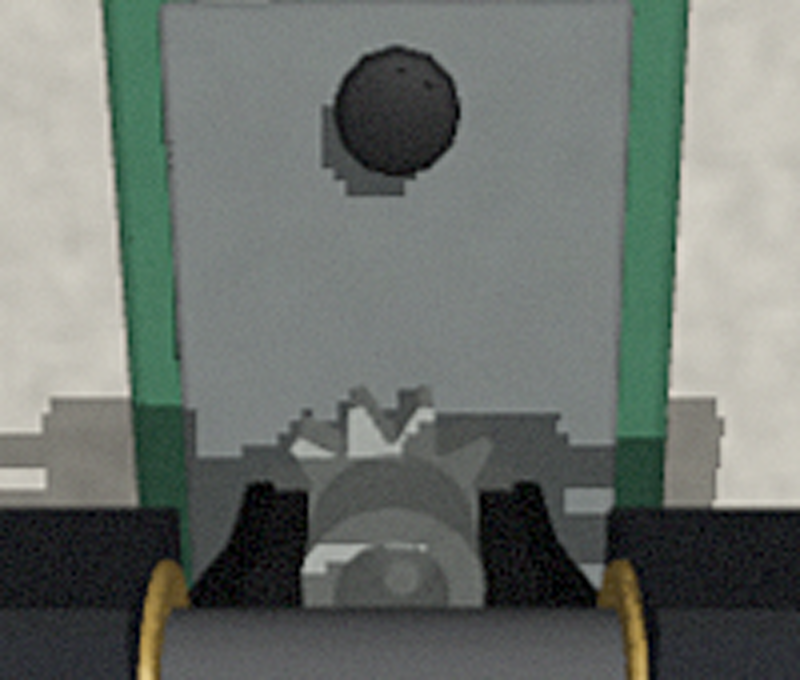

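```bash
python3 -m jog '[[0,0,-0.1,0,0,0,-1],[0,0,0,0,0,0,-1]]'
python3 - <<'E'
from h import *
s=r.read_state();print(s["ee_pos"],s["ft_force"])
c=dict(r.camera("top"));c["frame"]=cv2.imread("pics/top0.png")[:,:,::-1]
m=(.6505,.048);p=(.648,.1325)
draw(c,[(*m,.058,.033),(*p,.046,.012),(*p,.074,.0025),(*m,.065,.0125)],(195,150,275,200),9,"t12")
E
```

```text
time: 12.32
ee_pos: [0.6479, 0.1345, 0.0471]
eef_rot: [0.705, 0.709, 0.0, 0.0]
ft_force: [-3.3, -0.6, 7.8]
width: 0.025
[0.64791607 0.13445298 0.04712689] [-3.31512603 -0.57391736  7.82490139]
```

View pics/t12.png

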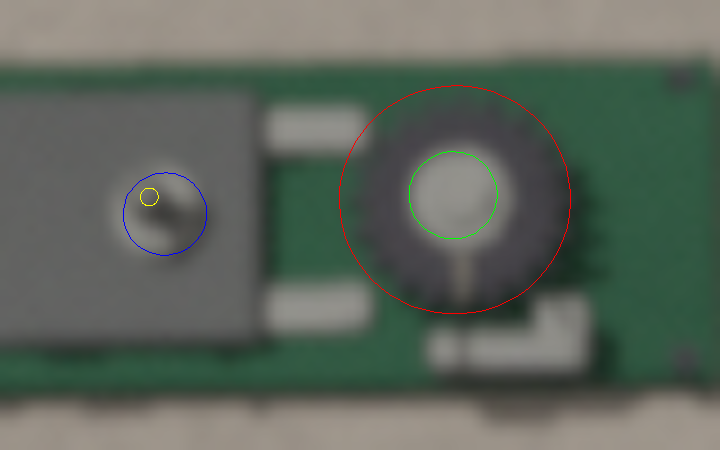

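```bash
python3 -m jog '[[0,0,-0.05,0,0,-0.18,-1],[0,0,0,0,0,-0.18,-1],[0,0,0,0,0,-0.17,-1],[0,0,0,0,0,0,-1],[0,0,0,0,0,0,-1]]'
cat >> h.py <<'E'
def rel(dx,dy,dz=0):
    s,M=tcp(); return (M.T@np.array([dx,dy,dz])).round(3)
E
python3 - <<'E'
from h import *
s,M=tcp();print(s["ee_pos"],s["ft_force"],M.round(3)[:2])
print("1cm in:",rel(.02,-1))
E
```

```text
time: 13.0
ee_pos: [0.648, 0.1347, 0.0472]
eef_rot: [0.497, 0.868, 0.0, 0.0]
ft_force: [0.0, 1.5, 3.1]
width: 0.0248
[0.64804413 0.13466273 0.04718245] [0.02089301 1.49834799 3.08040872] [[-0.507  0.862  0.001]
 [ 0.862  0.507  0.001]]
1cm in: [-0.872 -0.489 -0.001]
```

Slide in 28 mm (to y≈0.107, before tips touch).

```bash
python3 -m jog '[[-0.44,-0.245,0,0,0,0,-1],[-0.44,-0.245,0,0,0,0,-1],[-0.44,-0.245,0,0,0,0,-1],[-0.44,-0.245,0,0,0,0,-1],[-0.44,-0.245,0,0,0,0,-1],[-0.24,-0.135,0,0,0,0,-1],[0,0,0,0,0,0,-1],[0,0,0,0,0,0,-1]]'
python3 - <<'E'
from h import *
c=r.camera("wrist")
save(c,"w13",(180,100,380,290),4)
c=r.camera("scene");save(c,"s13",(220,180,350,320),5)
E
```

```text
time: 14.0
ee_pos: [0.6486, 0.1054, 0.0471]
eef_rot: [0.496, 0.869, -0.0, 0.0]
ft_force: [-1.4, 0.5, 6.0]
width: 0.0248
```

View pics/w13.png

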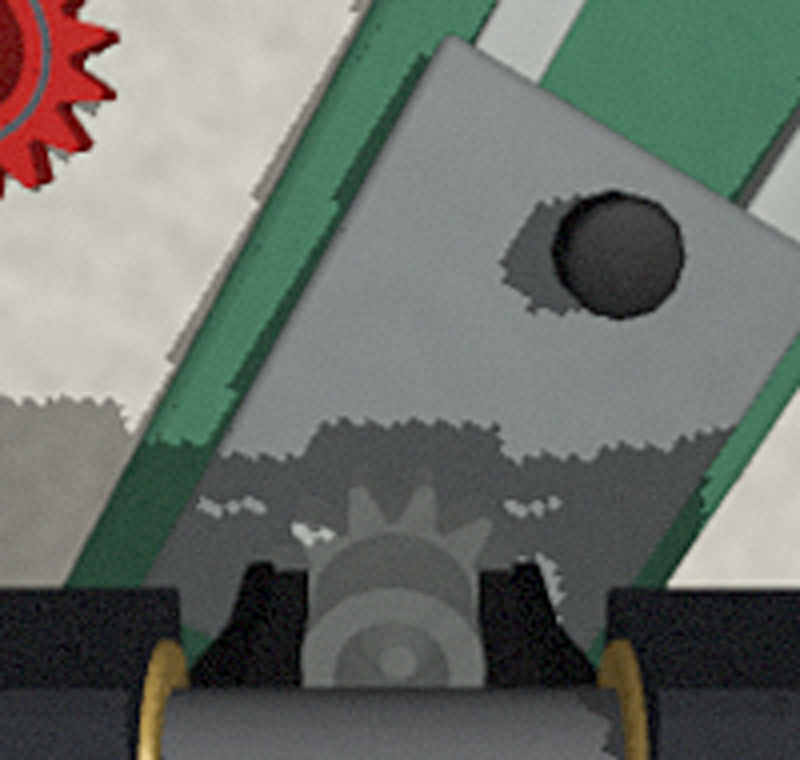

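View pics/s13.png

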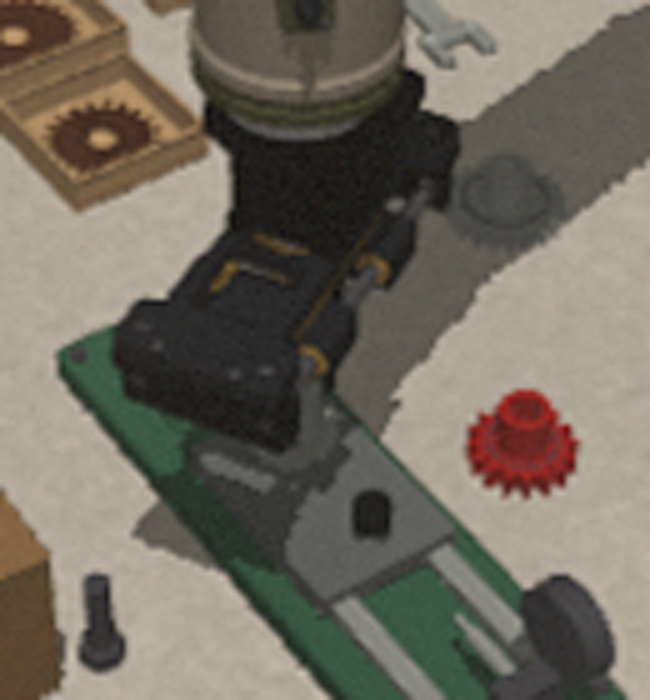

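```bash
for i in 1 2 3; do python3 -m jog '[[-0.087,-0.049,0,0,0,0,-1],[-0.087,-0.049,0,0,0,0,-1],[0,0,0,0,0,0,-1]]' | grep -E "pos|force"; done
```

```text
ee_pos: [0.6486, 0.1039, 0.0471]
ft_force: [-1.7, 2.1, 5.8]
ee_pos: [0.6486, 0.1019, 0.0471]
ft_force: [-0.6, 1.4, 5.8]
ee_pos: [0.6486, 0.0999, 0.0472]
ft_force: [-1.4, 1.8, 5.1]
```

```bash
for i in 1 2 ; do python3 -m jog '[[-0.087,-0.049,0,0,0,0,-1],[0,0,0,0,0,0,-1]]' | grep -E "pos|force"; done; python3 - <<'E'
from h import *
c=r.camera("scene");save(c,"s14",(220,230,320,320),7)
E
```

```text
ee_pos: [0.6487, 0.099, 0.0472]
ft_force: [-0.6, 2.1, 5.7]
ee_pos: [0.6487, 0.0979, 0.0471]
ft_force: [-1.6, 2.0, 5.4]
```

View pics/s14.png

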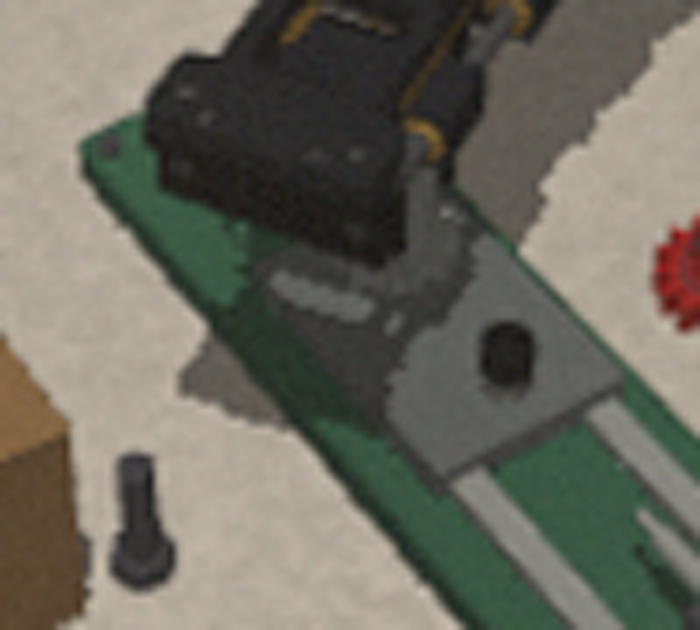

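```bash
for i in 1 2 3; do python3 -m jog '[[-0.087,-0.049,0,0,0,0,-1],[0,0,0,0,0,0,-1]]' | grep -E "pos|force"; done
```

```text
ee_pos: [0.6487, 0.097, 0.0471]
ft_force: [-0.8, 2.1, 5.5]
ee_pos: [0.6487, 0.0959, 0.0472]
ft_force: [-0.2, 2.5, 6.3]
ee_pos: [0.6488, 0.0953, 0.0472]
ft_force: [-1.7, 3.8, 6.5]
```

```bash
for i in 1 2; do python3 -m jog '[[-0.044,-0.025,0,0,0,0,-1],[0,0,0,0,0,0,-1]]' | grep -E "pos|force"; done
```

```text
ee_pos: [0.6487, 0.0949, 0.0471]
ft_force: [-0.9, 3.0, 6.4]
ee_pos: [0.6487, 0.0944, 0.0471]
ft_force: [-0.7, 2.8, 6.7]
```

```bash
for i in 1 2 3; do python3 -m jog '[[-0.044,-0.025,0,0,0,0,-1],[0,0,0,0,0,0,-1]]' | grep -E "pos|force"; done
```

```text
ee_pos: [0.6487, 0.0939, 0.0472]
ft_force: [-1.3, 4.0, 6.0]
ee_pos: [0.6488, 0.0934, 0.0472]
ft_force: [-1.9, 2.9, 4.2]
ee_pos: [0.6488, 0.0931, 0.0472]
ft_force: [-0.6, 3.7, 6.3]
```

```bash
python3 - <<'E'
from h import *
c=r.camera("top");save(c,"t15",(180,140,290,220),7)
c=r.camera("wrist");save(c,"w15",(200,150,360,290),4)
E
```

```text
(no output)
```

View pics/t15.png

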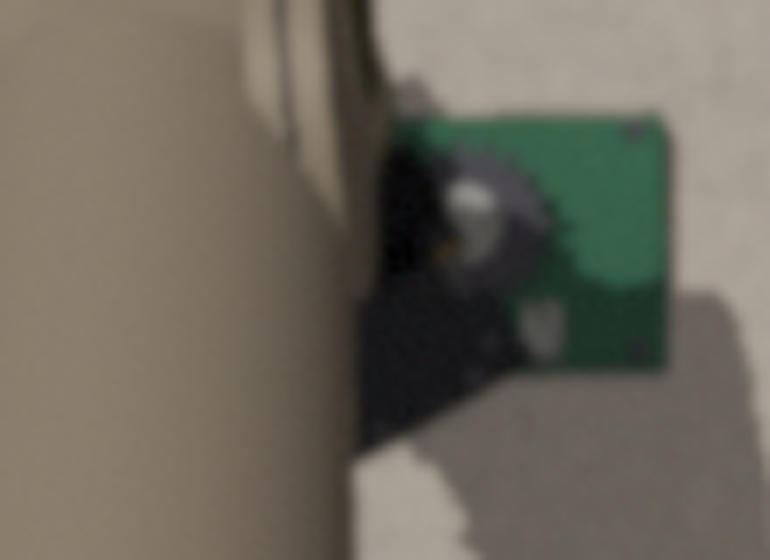

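View pics/w15.png

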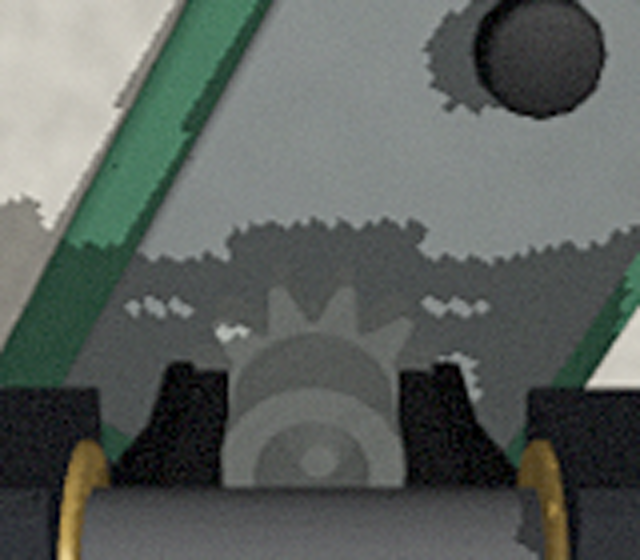

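```bash
python3 - <<'E'
from h import *
w=r.camera("wrist");k=unproj(w,335,163.75,.062);print("knob",k, "post",k-.064*np.array([-.02,1,0]),r.read_state()["ee_pos"])
c=r.camera("top");f=cv2.imread("pics/top0.png")
q=[unproj(c,u/4+90,v/4+140,.022) for u,v in ((263,72),(740,68),(743,215),(265,217))]
q=np.array(q)[:,:2];print(q.round(4))
ctr=q.mean(0);ax=(q[0]+q[3]-q[1]-q[2]);L=np.linalg.norm(ax)/2;ax/=np.linalg.norm(ax);print(ctr,ax,L,"master",ctr-.085*ax)
# refine: green mask minAreaRect
hsv=cv2.cvtColor(f,cv2.COLOR_BGR2HSV);m=cv2.inRange(hsv,(60,80,20),(95,255,255));m[:140]=0;m[220:]=0;m[:,300:]=0
ys,xs=np.nonzero(m);print(xs.min(),xs.max(),ys.min(),ys.max())
pts=np.array([unproj(c,x,y,.022)[:2] for x,y in zip(xs,ys)],np.float32)
rc=cv2.minAreaRect(pts*1000);print(rc)
E
```

```text
knob [0.64740133 0.1565005  0.062     ] post [0.64868133 0.0925005  0.062     ] [0.64876229 0.09315191 0.0471556 ]
[[ 0.6923  0.2884]
 [ 0.6968 -0.0288]
 [ 0.5979 -0.0312]
 [ 0.5952  0.2842]]
[0.64555577 0.12816685] [-0.01120348  0.99993724] 0.3163317306504438 master [0.64650807 0.04317218]
157 274 158 193
((646.7058715820312, 128.64688110351562), (93.38672637939453, 310.9806823730469), 1.0767338275909424)
```

```bash
for i in 1 2 3; do python3 -m jog '[[-0.044,-0.025,0,0,0,0,-1],[0,0,0,0,0,0,-1]]' | grep -E "pos|force"; done
```

```text
ee_pos: [0.6488, 0.093, 0.0472]
ft_force: [-0.8, 5.4, 6.1]
ee_pos: [0.6488, 0.093, 0.0472]
ft_force: [-0.9, 5.0, 5.3]
ee_pos: [0.6488, 0.0929, 0.0472]
ft_force: [-0.5, 7.6, 5.3]
```

```bash
python3 -m jog '[[0.13,0.073,0,0,0,0,-1],[0.087,0.049,0,0,0,0,-1],[0,0,0,0,0,0,-1]]' | grep -E "pos|force"
python3 -m jog '[[0,0,0,0,0,0.13,-1],[0,0,0,0,0,0.13,-1],[0,0,0,0,0,0,-1]]' | grep -E "pos|force"
python3 - <<'E'
from h import *
s=r.read_state();print(s["ft_force"],s["torque"],s["width"])
c=r.camera("top");save(c,"t16",(180,140,290,220),7)
E
```

```text
ee_pos: [0.6488, 0.0932, 0.0471]
ft_force: [-0.6, 1.9, 6.1]
ee_pos: [0.6492, 0.0932, 0.0472]
ft_force: [0.8, 1.1, 3.7]
[0.75379833 1.13013119 3.74325838] [ 0.14037649 -0.26125791 -0.03459529] 0.024780554887806585
```

View pics/t16.png

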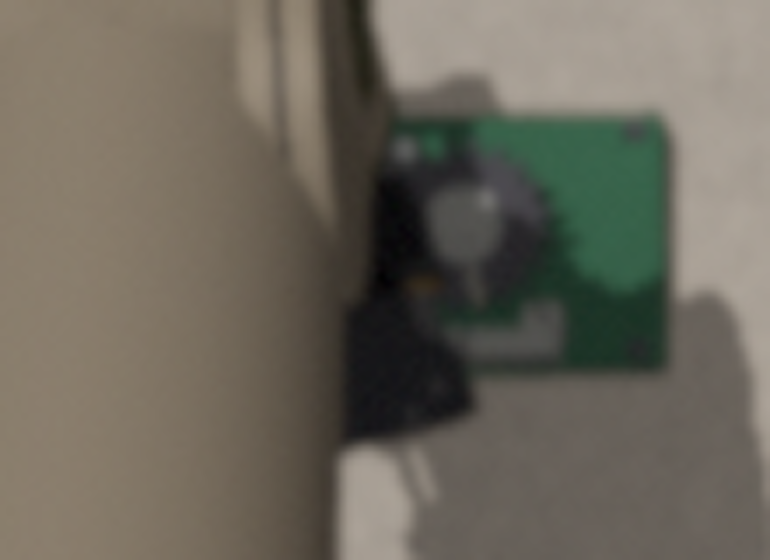

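```bash
python3 -m jog '[[0,0,0,0,0,0.13,-1],[0,0,0,0,0,0.13,-1],[0,0,0,0,0,0.13,-1],[0,0,0,0,0,0.13,-1],[0,0,0,0,0,0,-1]]' | grep -E "pos|force"
python3 -m jog '[[0,0,0,0,0,0.13,-1],[0,0,0,0,0,0.13,-1],[0,0,0,0,0,0.13,-1],[0,0,0,0,0,0.13,-1],[0,0,0,0,0,0,-1],[0,0,0,0,0,0,-1]]' | grep -E "pos|force"
python3 - <<'E'
from h import *
s=r.read_state();print(s["ee_pos"],s["ft_force"],s["torque"],s["width"])
c=r.camera("top");save(c,"t17",(180,140,290,220),7)
E
```

```text
ee_pos: [0.6489, 0.0933, 0.0472]
ft_force: [-0.2, 0.5, 5.8]
ee_pos: [0.6488, 0.0935, 0.0471]
ft_force: [-0.0, 0.3, 6.0]
[0.64877608 0.09346572 0.04710543] [-0.02753591  0.33739649  6.00544229] [ 0.20056004  0.14083133 -0.05570164] 0.025194301935098584
```

View pics/t17.png

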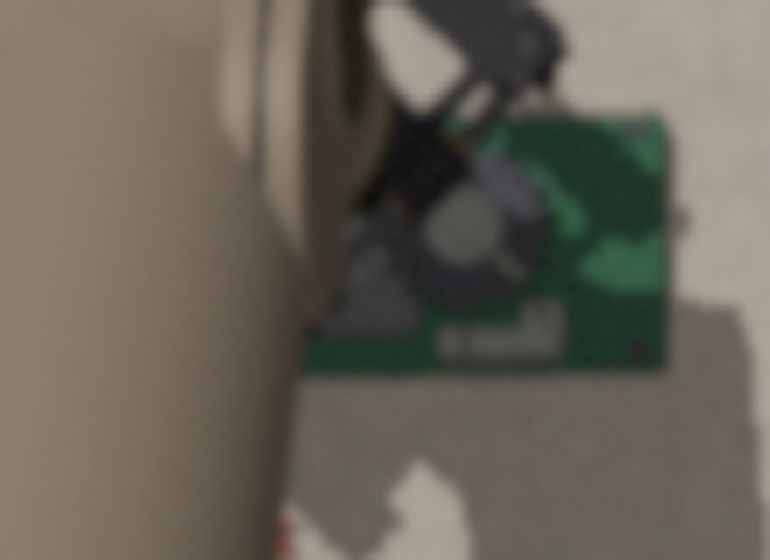

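```bash
python3 -m jog '[[0,0,0,0,0,0.06,-1],[0,0,0,0,0,0,-1],[0,0,0,0,0,0,-1]]' | grep -E "pos|force"
python3 -m jog '[[0,0,0,0,0,-0.138,-1],[0,0,0,0,0,-0.138,-1],[0,0,0,0,0,-0.138,-1],[0,0,0,0,0,-0.138,-1],[0,0,0,0,0,-0.138,-1],[0,0,0,0,0,-0.138,-1],[0,0,0,0,0,-0.138,-1],[0,0,0,0,0,-0.138,-1],[0,0,0,0,0,0,-1]]' | grep -E "pos|force"
python3 - <<'E'
from h import *
s=r.read_state();print(s["ee_pos"],s["ft_force"],s["width"])
c=r.camera("top");save(c,"t18",(180,140,290,220),7)
E
```

```text
ee_pos: [0.6488, 0.0936, 0.0471]
ft_force: [-0.7, 1.4, 6.5]
ee_pos: [0.6486, 0.0934, 0.0471]
ft_force: [0.6, 0.6, 6.4]
[0.648602   0.09338108 0.0471407 ] [0.59979004 0.56865665 6.35947253] 0.025001343874194816
```

View pics/t18.png

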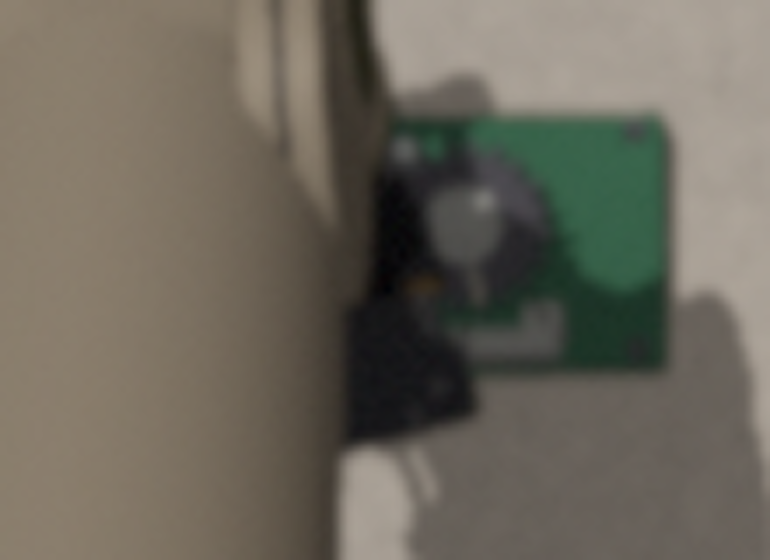

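```bash
python3 -m jog '[[0,0,0,0,0,-0.138,-1],[0,0,0,0,0,-0.138,-1],[0,0,0,0,0,0,-1],[0,0,0,0,0,0,-1]]' | grep -E "pos|force"
python3 - <<'E'
from h import *
s,M=tcp();print(M.round(3)[:2],"out1cm",rel(-.02,1),s["time"])
E
```

```text
ee_pos: [0.6486, 0.0934, 0.0471]
ft_force: [-1.3, 0.1, 6.1]
[[-0.529  0.848 -0.   ]
 [ 0.848  0.529 -0.   ]] out1cm [ 0.859  0.512 -0.   ] 23.0
```

```bash
python3 -m jog '[[0.17,0.1,-0.05,0,0,0,-1],[0.26,0.155,0,0,0,0,-1],[0.43,0.256,0,0,0,0,-1],[0.7,0.41,0,0,0,0,-1],[0.7,0.41,0,0,0,0,-1],[0.7,0.41,0,0,0,0,-1],[0.7,0.41,0,0,0,0,-1],[0,0,0,0,0,0,-1],[0,0,-2,0,0,0,-1],[0,0,-4,0,0,0,-1],[0,0,-5,0,0,0,-1],[0,0,0,0,0,0,-1],[0,0,0,0,0,0,-1]]' | grep -vE "rot"
python3 - <<'E'
from h import *
c=r.camera("top");save(c,"t19",(140,140,300,260),5)
s,M=tcp();print(M.round(3)[:2],s["ee_pos"])
p=s["ee_pos"];print(rel((.472-p[0])*100,(-.2915-p[1])*100,(.12-p[2])*100))
E
```

```text
time: 24.62
ee_pos: [0.647, 0.1367, 0.1566]
ft_force: [0.6, 0.3, -1.4]
width: 0.0251
[[-0.527  0.85  -0.003]
 [ 0.85   0.527 -0.   ]] [0.64672178 0.13654718 0.15589288]
[-27.164 -37.407   3.639]
```

View pics/t19.png

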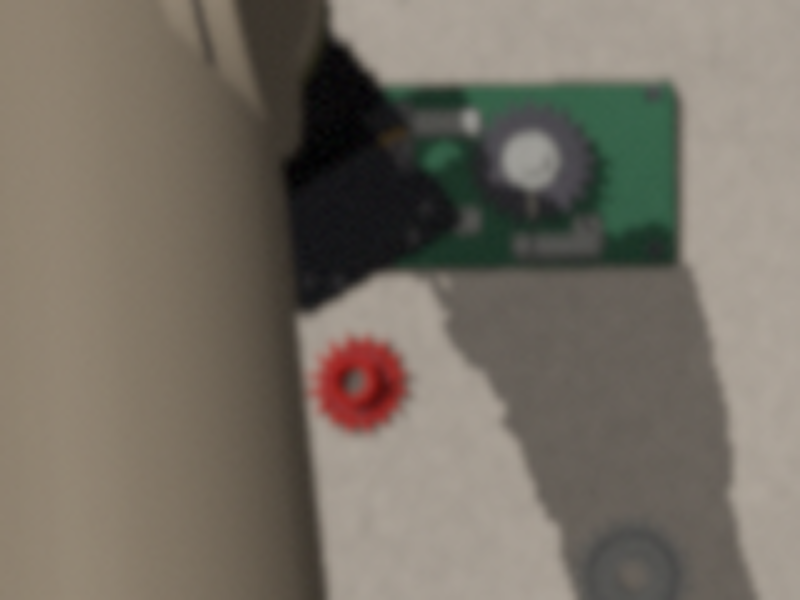

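```bash
python3 -m jog '[[-2.7,-3.74,0,0,0,0,-1],[-2.7,-3.74,0,0,0,0,-1],[-2.7,-3.74,0,0,0,0,-1],[-2.7,-3.74,0,0,0,0,-1],[-2.7,-3.74,0,0,0,0,-1],[-2.7,-3.74,0,0,0,0,-1],[-2.7,-3.74,0,0,0,0,-1],[-2.7,-3.74,0,0,0,0,-1],[-2.7,-3.74,0,0,0,0,-1],[-2.7,-3.74,0,0,0,0,-1],[0,0,2,0,0,0,-1],[0,0,2,0,0,0,-1],[0,0,0,0,0,0,-1]]' | grep -vE "rot"
python3 - <<'E'
from h import *
s,M=tcp();p=s["ee_pos"]
c=r.camera("wrist");save(c,"w20")
t=r.camera("top");save(t,"t20",(290,160,410,280),5)
sc=r.camera("scene");save(sc,"s20",(180,140,320,240),5)
E
```

```text
time: 26.3
ee_pos: [0.4705, -0.2892, 0.115]
ft_force: [-1.0, -0.6, -1.1]
width: 0.0245
```

View pics/w20.png

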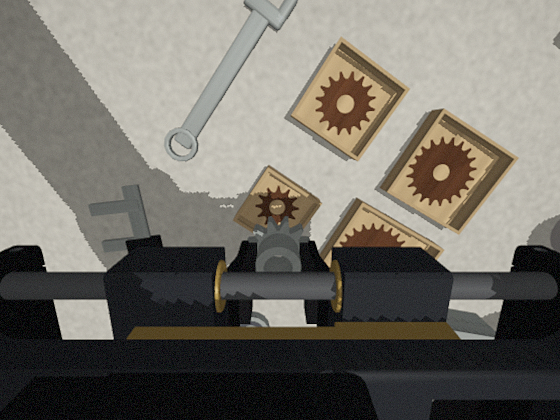

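View pics/s20.png

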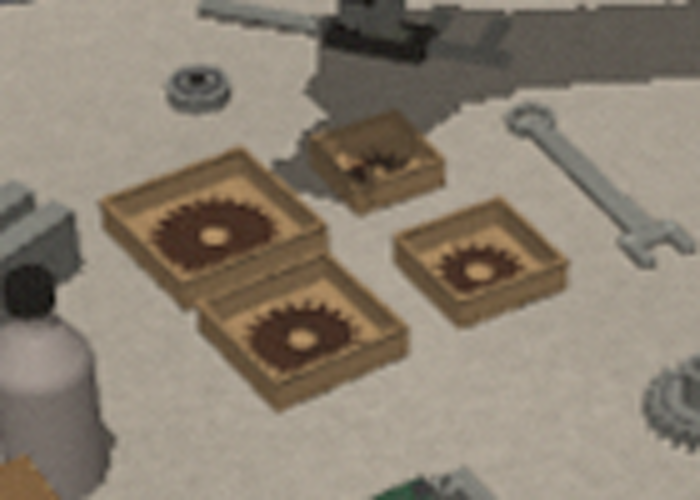

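```bash
python3 - <<'E'
from h import *
c=r.camera("wrist");s,M=tcp();p=s["ee_pos"];print(p)
for n,u,v in (("t12",277,206),("t16",345.5,103.5),("t20",441,172)): print(n,unproj(c,u,v,.003).round(4))
q=unproj(c,277,206,.003);print(rel(*((q-p)*100)[:2]))
draw(c,[(q[0],q[1],.003,.021)],(220,150,340,270),5,"w21")
E
```

```text
[ 0.47250101 -0.29017578  0.1179623 ]
t12 [ 0.4722 -0.2929  0.003 ]
t16 [ 0.4745 -0.1745  0.003 ]
t20 [ 0.5928 -0.1768  0.003 ]
[-0.217 -0.165  0.   ]
```

View pics/w21.png

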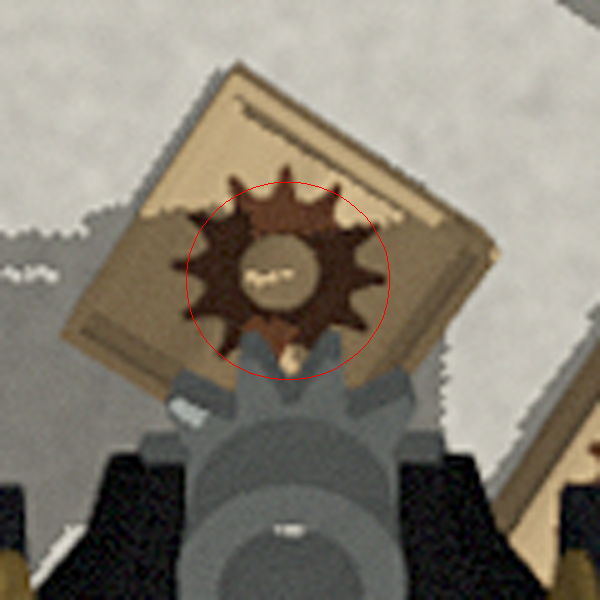

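```bash
python3 -m jog '[[-0.07,-0.27,3,0,0,0,-1],[0,0,3,0,0,0,-1],[0,0,2.5,0,0,0,-1],[0,0,1.5,0,0,0,-1],[0,0,1,0,0,0,-1],[0,0,0,0,0,0,-1],[0,0,0,0,0,0,-1]]' | grep -vE "rot"
python3 -m jog '[[0,0,0.3,0,0,0,-1],[0,0,0,0,0,0,-1]]' | grep -vE "rot"
```

```text
time: 27.38
ee_pos: [0.4708, -0.2925, 0.0082]
ft_force: [0.5, -0.6, -1.8]
width: 0.0252
time: 27.62
ee_pos: [0.4703, -0.2922, 0.0045]
ft_force: [0.8, -0.5, -0.9]
width: 0.025
```

```bash
python3 -m jog '[[0,0,0.1,0,0,0,-1],[0,0,0,0,0,0,-1]]' | grep -vE "rot"
python3 - <<'E'
from h import *
sc=r.camera("scene");save(sc,"s22",(220,140,320,220),7)
E
```

```text
time: 27.88
ee_pos: [0.4705, -0.2923, 0.0041]
ft_force: [-2.9, 1.1, 6.0]
width: 0.0249
```

View pics/s22.png

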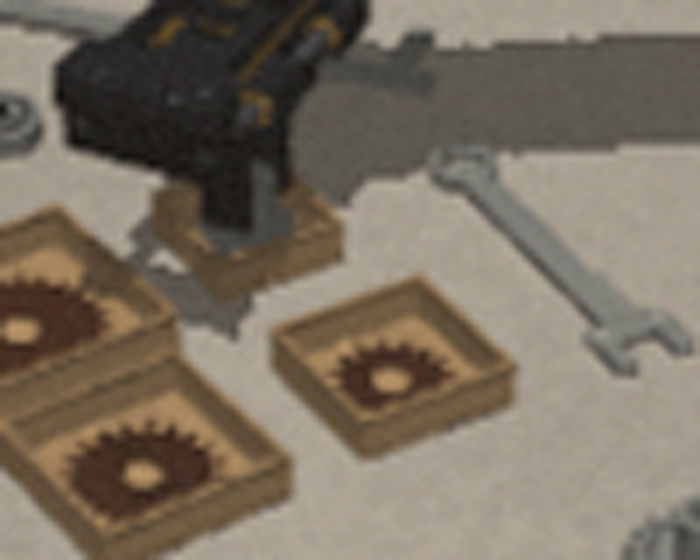

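```bash
python3 -m jog '[[0,0,-0.05,0,0,0,-0.15],[0,0,0,0,0,0,-0.15],[0,0,0,0,0,0,-0.15],[0,0,-1,0,0,0,-0.15],[0,0,-4,0,0,0,-0.15],[0,0,-6,0,0,0,0],[0,0,0,0,0,0,0],[0,0,0,0,0,0,0]]' | grep -vE "rot"
python3 - <<'E'
from h import *
c=r.camera("wrist");save(c,"w23");s,M=tcp();print(s["ee_pos"])
c=r.camera("top");save(c,"t23",(90,150,290,310),4)
E
```

```text
time: 28.92
ee_pos: [0.4702, -0.292, 0.1141]
ft_force: [0.2, -0.1, -0.9]
width: 0.0436
[ 0.46978056 -0.29182065  0.11334382]
```

View pics/w23.png

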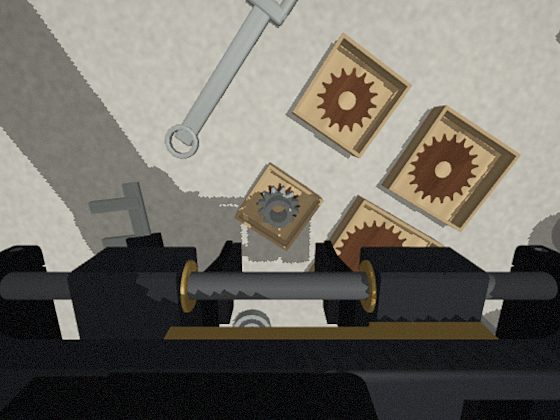

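View pics/t23.png

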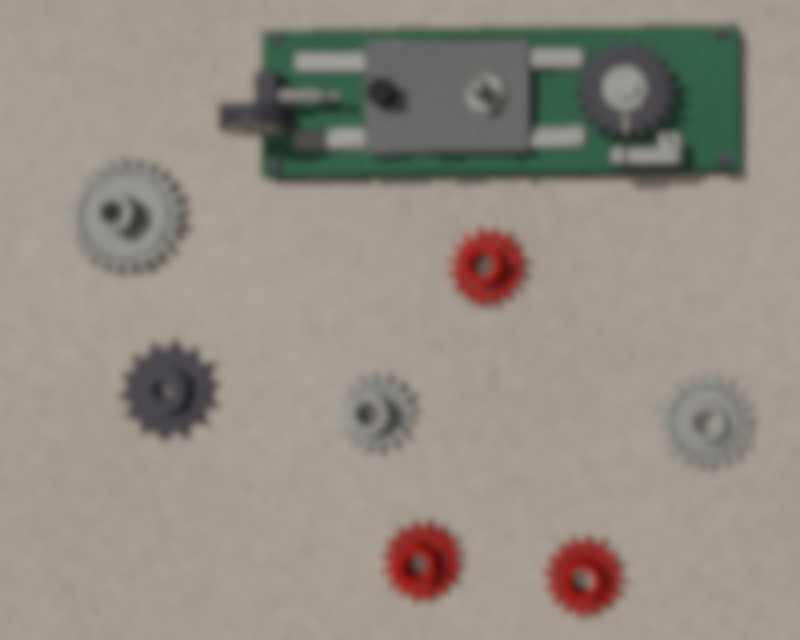

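```bash
python3 - <<'E'
from h import *
s,M=tcp();p=s["ee_pos"];print(rel((.441-p[0])*10,(.205-p[1])*10),s["joint_positions"].round(2))
E
```

```text
[4.373e+00 2.375e+00 4.000e-03] [-0.01  0.27  0.56  1.79 -0.15  1.13  1.16]
```

```bash
python3 -m jog '[[4.37,2.37,0,0,0,0,0],[4.37,2.37,0,0,0,0,0],[4.37,2.37,0,0,0,0,0],[4.37,2.37,0,0,0,0,0],[4.37,2.37,0,0,0,0,0],[4.37,2.37,0,0,0,0,0],[4.37,2.37,0,0,0,0,0],[4.37,2.37,0,0,0,0,0],[4.37,2.37,0,0,0,0,0],[4.37,2.37,0,0,0,0,0],[0,0,0,0,0,0.18,0],[0,0,0,0,0,0.18,0],[0,0,0,0,0,0.18,0],[0,0,0,0,0,0.02,0],[0,0,0,0,0,0,0]]' | grep -v rot
python3 - <<'E'
from h import *
s,M=tcp();print(M.round(3)[:2],s["ee_pos"],s["joint_positions"].round(2))
c=r.camera("wrist");save(c,"w24",(180,100,400,300),3)
overlay(c,.441,.2125,0,16,0,"w24o")
E
```

```text
time: 30.9
ee_pos: [0.4411, 0.2039, 0.1134]
ft_force: [-0.8, -0.3, -0.1]
width: 0.0435
[[ 0.002  1.    -0.001]
 [ 1.    -0.002 -0.001]] [0.44106253 0.20388812 0.11338798] [-0.67  0.1   0.15  1.94 -0.02  1.1  -0.51]
```

View pics/w24o.png

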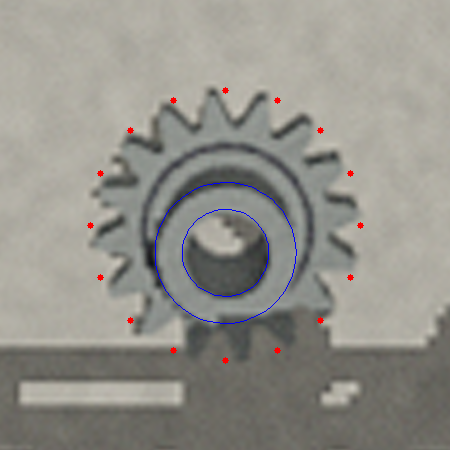

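```bash
python3 -m jog '[[0.86,0,3,0,0,0,0],[0,0,4,0,0,0,0],[0,0,3,0,0,0,0],[0,0,0.7,0,0,0,0],[0,0,0,0,0,0,0],[0,0,0,0,0,0,0]]' | grep -v rot
```

```text
time: 31.7
ee_pos: [0.4423, 0.2132, 0.0082]
ft_force: [-1.1, 1.0, -0.3]
width: 0.0437
```

```bash
python3 -m jog '[[-0.05,-0.1,0.5,0,0,0,0],[0,0,0.1,0,0,0,0],[0,0,0,0,0,0,0],[0,0,0,0,0,0,-1],[0,0,0,0,0,0,-1],[0,0,0,0,0,0,-1],[0,0,0,0,0,0,-1]]' | grep -v rot
```

```text
time: 32.58
ee_pos: [0.4406, 0.2123, 0.0011]
ft_force: [1.4, 0.4, 0.2]
width: 0.0254
```

```bash
python3 -m jog '[[0,0,-5,0,0,0,-1],[0,0,-5.5,0,0,0,-1],[0,0,-5,0,0,0,-1],[-2.1,4.1,0,0,0,0,-1],[-2.1,4.1,0,0,0,0,-1],[-2.1,4.1,0,0,0,0,-1],[-2.1,4.1,0,0,0,0,-1],[-2.1,4.1,0,0,0,0,-1],[0,0,0,0,0,0,-1],[0,0,0,0,0,0,-1]]' | grep -v rot
python3 - <<'E'
from h import *
c=r.camera("wrist");s,M=tcp();print(s["ee_pos"],M.round(3)[:2])
P=(.6478,.138)
draw(c,[(*P,.046,.012),(*P,.074,.0025)],(230,80,350,250),4,"w25")
E
```

```text
time: 33.83
ee_pos: [0.6442, 0.1065, 0.1551]
ft_force: [0.4, -0.2, -1.8]
width: 0.0255
[0.6440451  0.1070412  0.15551501] [[ 0.004  1.    -0.001]
 [ 1.    -0.004  0.   ]]
```

View pics/w25.png

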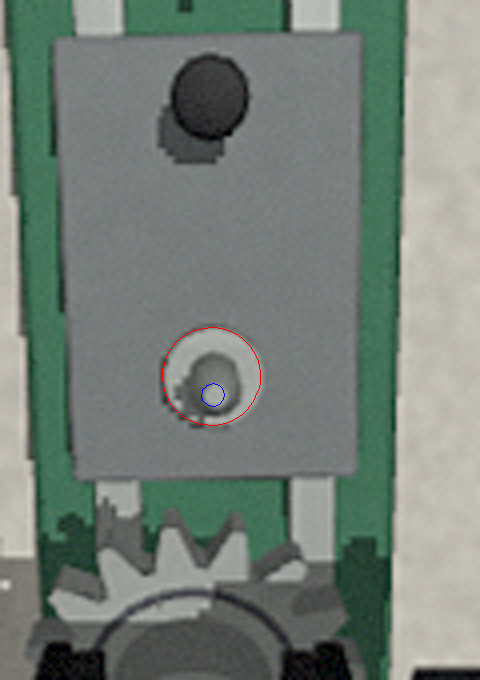

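```bash
python3 -m jog '[[1.5,0.2,0,0,0,0,-1],[1.6,0.18,0,0,0,0,-1],[0,0,3,0,0,0,-1],[0,0,2.5,0,0,0,-1],[0,0,0,0,0,0,-1],[0,0,0,0,0,0,-1]]' | grep -v rot
```

```text
time: 34.62
ee_pos: [0.6494, 0.1382, 0.1022]
ft_force: [0.6, 0.7, -1.8]
width: 0.0258
```

```bash
python3 -m jog '[[0,-0.15,1.5,0,0,0,-1],[0,0,1,0,0,0,-1],[0,0,1,0,0,0,-1],[0,0,1,0,0,0,-1],[0,0,0.6,0,0,0,-1],[0,0,0.2,0,0,0,-1],[0,0,0,0,0,0,-1]]' | grep -v rot
```

```text
time: 35.5
ee_pos: [0.6477, 0.1374, 0.048]
ft_force: [4.7, 2.5, -3.9]
width: 0.0258
```

```bash
python3 -m jog '[[0,0,0.1,0,0,0,-1],[0,0,0,0,0,0,-1]]' | grep -v rot;  python3 -m jog '[[0,0,0.05,0,0,-0.18,-1],[0,0,0,0,0,-0.18,-1],[0,0,0,0,0,-0.157,-1],[0,0,0,0,0,0,-1],[0,0,0,0,0,0,-1]]' | grep -v rot
python3 - <<'E'
from h import *
s,M=tcp();print(M.round(3)[:2],"1cm in",rel(.02,-1))
c=r.camera("wrist");save(c,"w26",(180,100,380,290),4)
E
```

```text
time: 35.75
ee_pos: [0.6477, 0.1373, 0.0473]
ft_force: [3.5, 2.6, 0.1]
width: 0.0256
time: 36.38
ee_pos: [0.6477, 0.137, 0.0471]
ft_force: [0.3, 1.2, 5.5]
width: 0.0261
[[-0.487  0.874  0.001]
 [ 0.874  0.487  0.   ]] 1cm in [-0.883 -0.469 -0.   ]
```

View pics/w26.png

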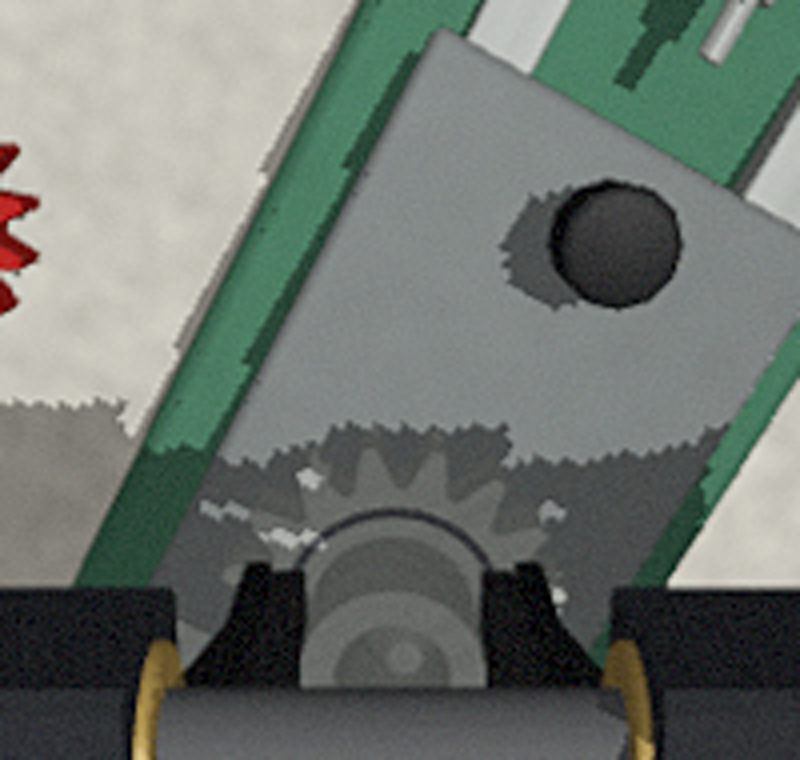

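```bash
python3 -m jog '[[-0.53,-0.28,0,0,0,0.018,-1],[-0.53,-0.28,0,0,0,0,-1],[-0.53,-0.28,0,0,0,0,-1],[-0.53,-0.28,0,0,0,0,-1],[-0.44,-0.235,0,0,0,0,-1],[0,0,0,0,0,0,-1],[0,0,0,0,0,0,-1]]' | grep -E "pos|force"
python3 -m jog '[[-0.088,-0.047,0,0,0,0,-1],[-0.088,-0.047,0,0,0,0,-1],[0,0,0,0,0,0,-1]]' | grep -E "pos|force"
python3 -m jog '[[-0.088,-0.047,0,0,0,0,-1],[0,0,0,0,0,0,-1]]' | grep -E "pos|force"
```

```text
ee_pos: [0.6481, 0.1076, 0.047]
ft_force: [2.6, -0.5, 6.3]
ee_pos: [0.6481, 0.1066, 0.047]
ft_force: [1.7, 1.9, 5.3]
ee_pos: [0.6482, 0.1056, 0.047]
ft_force: [2.6, 2.8, 4.9]
```

```bash
for i in 1 2 3 4; do python3 -m jog '[[-0.088,-0.047,0,0,0,0,-1],[0,0,0,0,0,0,-1]]' | grep -E "pos|force"; done
```

```text
ee_pos: [0.6482, 0.1046, 0.0471]
ft_force: [1.5, 2.2, 5.1]
ee_pos: [0.6482, 0.1036, 0.047]
ft_force: [2.6, 2.6, 5.1]
ee_pos: [0.6482, 0.1026, 0.047]
ft_force: [2.9, 2.5, 5.0]
ee_pos: [0.6482, 0.1017, 0.047]
ft_force: [3.6, 2.1, 5.2]
```

```bash
python3 -m jog '[[-0.088,-0.047,0,0,0,0,-1],[0,0,0,0,0,0,-1]]' | grep -E "pos|force"
python3 -m jog '[[0,0,0,0,0,0.13,-1],[0,0,0,0,0,0.13,-1],[0,0,0,0,0,0,-1]]' | grep -E "pos|force"
python3 - <<'E'
from h import *
s=r.read_state();print(s["torque"],s["width"])
c=r.camera("top");save(c,"t27",(180,140,290,220),7)
E
```

```text
ee_pos: [0.6482, 0.1006, 0.047]
ft_force: [2.7, 2.6, 4.4]
ee_pos: [0.6482, 0.1008, 0.047]
ft_force: [1.5, 2.6, 5.6]
[ 0.44082725 -0.56403165 -0.07732468] 0.02551081807209781
```

View pics/t27.png

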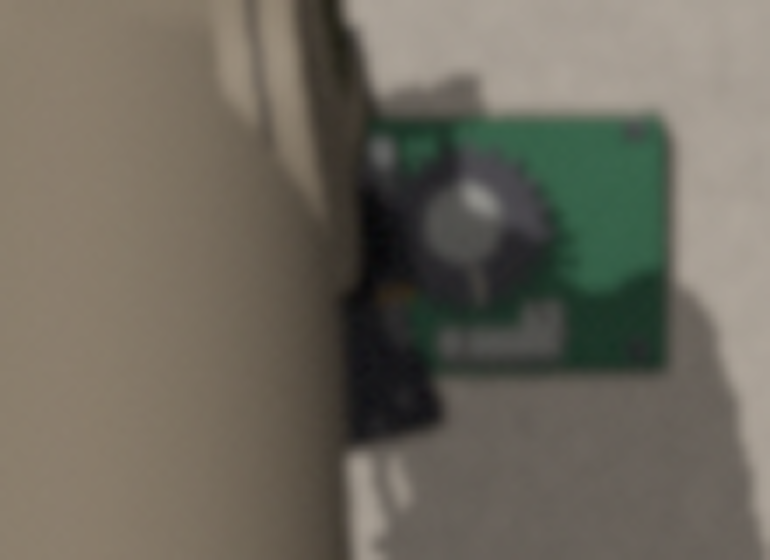

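```bash
python3 -m jog '[[0,0,0,0,0,0.13,-1],[0,0,0,0,0,0.13,-1],[0,0,0,0,0,0.13,-1],[0,0,0,0,0,0.13,-1],[0,0,0,0,0,0.13,-1],[0,0,0,0,0,0.1,-1],[0,0,0,0,0,0,-1],[0,0,0,0,0,0,-1]]' | grep -E "pos|force"
python3 - <<'E'
from h import *
s=r.read_state();print(s["torque"],s["width"])
c=r.camera("top");save(c,"t28",(180,140,290,220),7)
E
```

```text
ee_pos: [0.6485, 0.1005, 0.0471]
ft_force: [4.8, 1.0, 5.2]
[ 0.41174866 -0.96674761  0.01581399] 0.025259811791707207
```

View pics/t28.png

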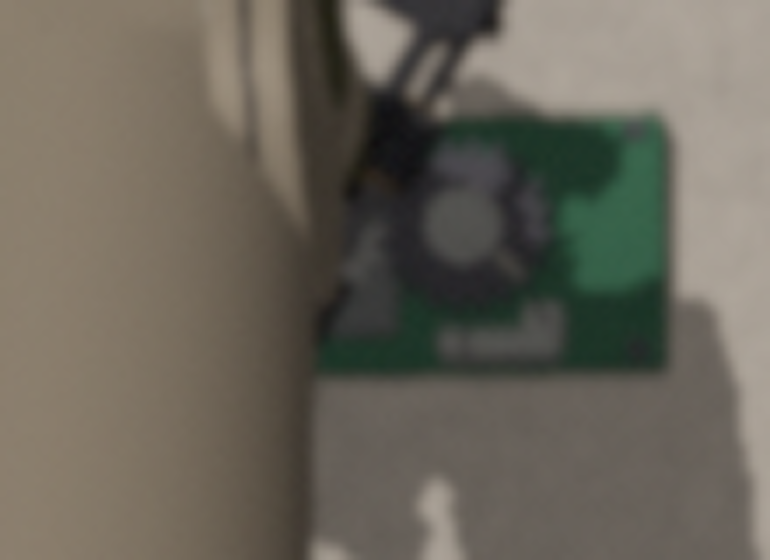

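```bash
python3 -m jog '[[0,0,0,0,0,0.05,-1],[0,0,0,0,0,0,-1],[0,0,0,0,0,0,-1]]' | grep -E "pos|force"
python3 -m jog '[[0,0,0,0,0,-0.134,-1],[0,0,0,0,0,-0.134,-1],[0,0,0,0,0,-0.134,-1],[0,0,0,0,0,-0.134,-1],[0,0,0,0,0,-0.134,-1],[0,0,0,0,0,-0.134,-1],[0,0,0,0,0,-0.134,-1],[0,0,0,0,0,-0.134,-1],[0,0,0,0,0,0,-1],[0,0,0,0,0,0,-1]]' | grep -E "pos|force"
python3 - <<'E'
from h import *
s,M=tcp();print(M.round(3)[:2],"out1cm",rel(-.02,1))
c=r.camera("top");save(c,"t29",(180,140,290,220),7)
E
```

```text
ee_pos: [0.6485, 0.1004, 0.0471]
ft_force: [4.1, 1.7, 4.8]
ee_pos: [0.6482, 0.1, 0.047]
ft_force: [3.0, 1.5, 6.5]
[[-0.486  0.874  0.001]
 [ 0.874  0.486  0.   ]] out1cm [0.884 0.468 0.   ]
```

View pics/t29.png

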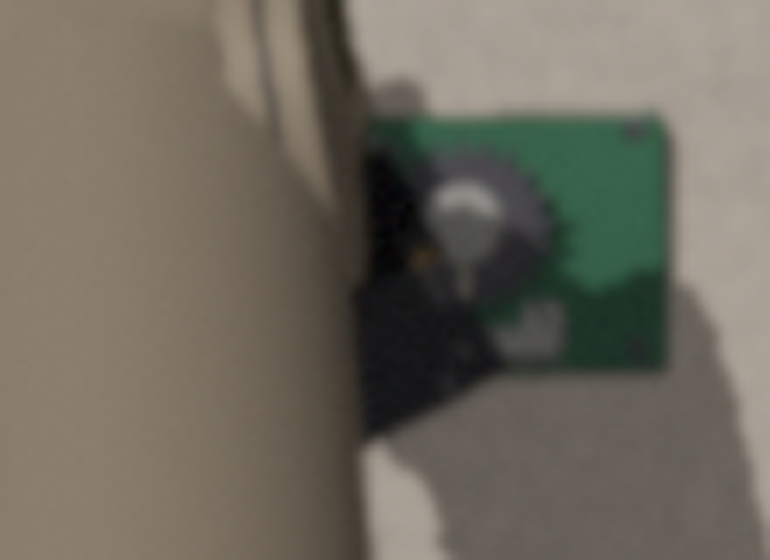

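```bash
python3 -m jog '[[0.18,0.094,-0.05,0,0,0,-1],[0.27,0.14,0,0,0,0,-1],[0.44,0.234,0,0,0,0,-1],[0.7,0.37,0,0,0,0,-1],[0.7,0.37,0,0,0,0,-1],[0.7,0.37,0,0,0,0,-1],[0.46,0.245,0,0,0,0,-1],[0,0,0,0,0,0,-1],[0,0,-2,0,0,0,-1],[0,0,-4,0,0,0,-1],[0,0,-5,0,0,0,-1],[0,0,0,0,0,0,-1],[0,0,0,0,0,0,-1]]' | grep -vE "rot"
python3 - <<'E'
from h import *
s,M=tcp();p=s["ee_pos"];print(p)
print(rel((.4745-p[0])*100,(-.1745-p[1])*100))
c=r.camera("top");save(c,"t30",(90,150,290,310),4)
E
```

```text
time: 43.95
ee_pos: [0.6455, 0.1391, 0.1551]
ft_force: [0.9, 0.0, -1.9]
width: 0.0253
[0.64551508 0.1390572  0.15509115]
[-19.122 -30.166   0.082]
```

View pics/t30.png

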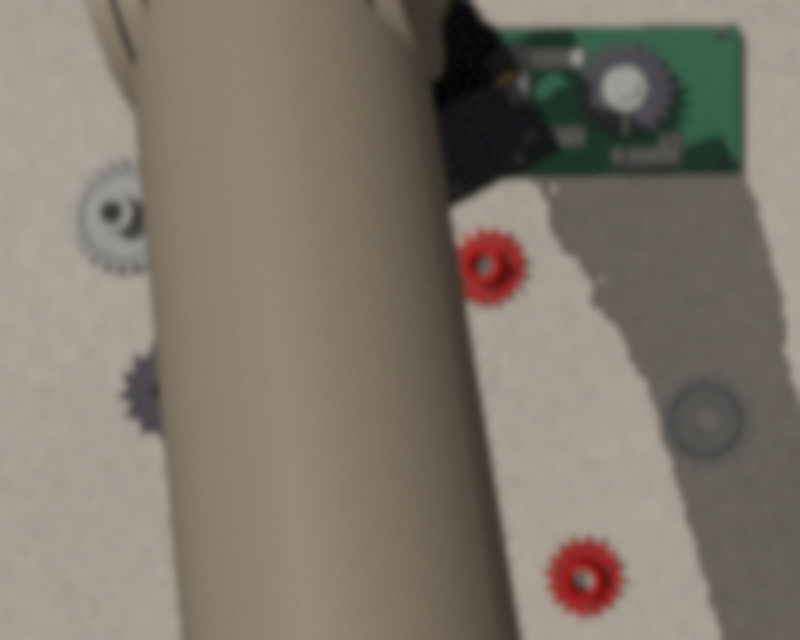

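```bash
python3 -m jog '[[-2.73,-4.31,0,0,0,0,-1],[-2.73,-4.31,0,0,0,0,-1],[-2.73,-4.31,0,0,0,0,-1],[-2.73,-4.31,0,0,0,0,-1],[-2.73,-4.31,0,0,0,0,-1],[-2.73,-4.31,0,0,0,0,-1],[-2.73,-4.31,0,0,0,0,-1],[0,0,2,0,0,0,-1],[0,0,2,0,0,0,-1],[0,0,0,0,0,0,-1],[0,0,0,0,0,0,-1]]' | grep -vE "rot"
python3 - <<'E'
from h import *
s,M=tcp();p=s["ee_pos"];print(p)
c=r.camera("wrist");save(c,"w31",(180,100,400,280),3.6)
q=np.array([.4745,-.1745]);print(rel(*((q-p[:2])*100)))
draw(c,[(*q,.003,.027)],(180,100,400,280),3.6,"w31")
E
```

```text
time: 45.38
ee_pos: [0.4754, -0.1741, 0.1168]
ft_force: [-0.2, 0.1, -1.1]
width: 0.0256
[ 0.47544451 -0.17405268  0.11684103]
[ 0.007 -0.104  0.   ]
```

View pics/w31.png

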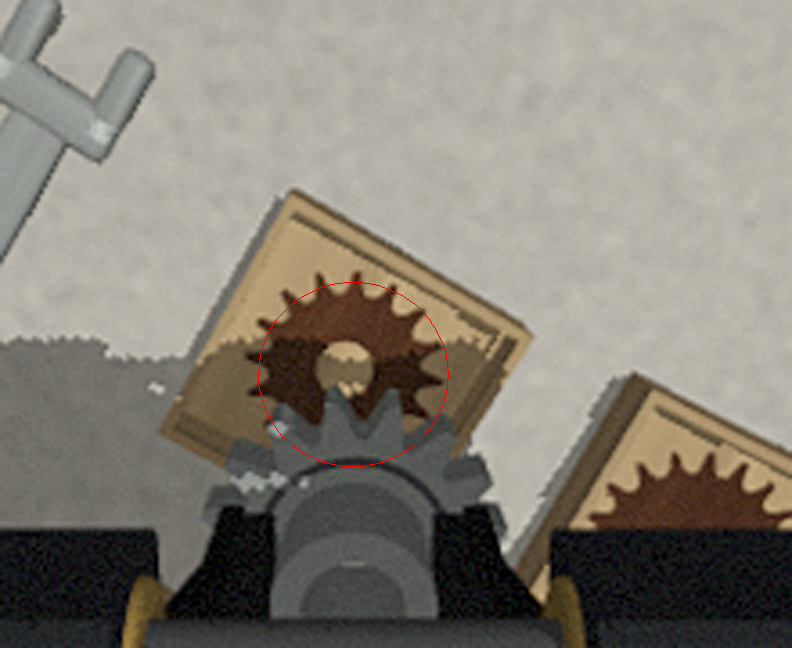

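```bash
python3 -m jog '[[0.17,-0.33,3,0,0,0,-1],[0,0,3,0,0,0,-1],[0,0,2.5,0,0,0,-1],[0,0,1.5,0,0,0,-1],[0,0,1,0,0,0,-1],[0,0,0.3,0,0,0,-1],[0,0,0,0,0,0,-1],[0,0,0,0,0,0,-1]]' | grep -vE "rot"
```

```text
time: 46.42
ee_pos: [0.4724, -0.1744, 0.0045]
ft_force: [-0.2, 0.5, -1.8]
width: 0.0257
```

```bash
python3 -m jog '[[0,0,0.1,0,0,0,-1],[0,0,0,0,0,0,-1]]' | grep -vE "rot"; python3 -m jog '[[0,0,-0.03,0,0,0,0],[0,0,0,0,0,0,0],[0,0,0,0,0,0,0],[0,0,-1,0,0,0,0],[0,0,-4,0,0,0,0],[0,0,-6,0,0,0,0],[0,0,0,0,0,0,0],[0,0,0,0,0,0,0]]' | grep -vE "rot"
python3 - <<'E'
from h import *
s,M=tcp();p=s["ee_pos"];print(p)
c=r.camera("wrist");save(c,"w32",(180,100,400,280),3.6)
c=r.camera("top");save(c,"t32",(90,150,290,310),4)
E
```

```text
time: 46.68
ee_pos: [0.4725, -0.1743, 0.004]
ft_force: [-2.4, 2.2, 9.5]
width: 0.0254
time: 47.68
ee_pos: [0.4719, -0.1741, 0.1134]
ft_force: [0.0, -0.4, 0.3]
width: 0.0434
[ 0.47188611 -0.17414252  0.11342876]
```

View pics/w32.png

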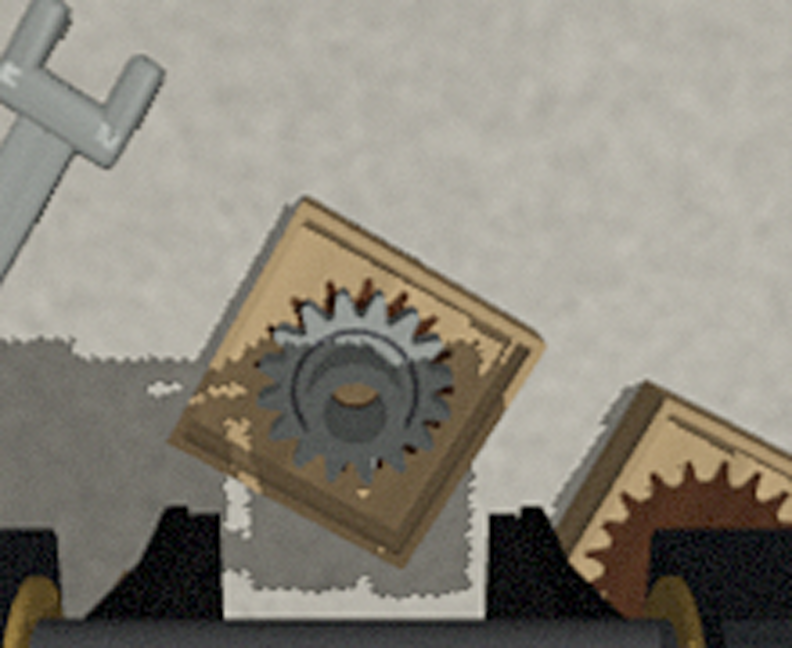

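View pics/t32.png

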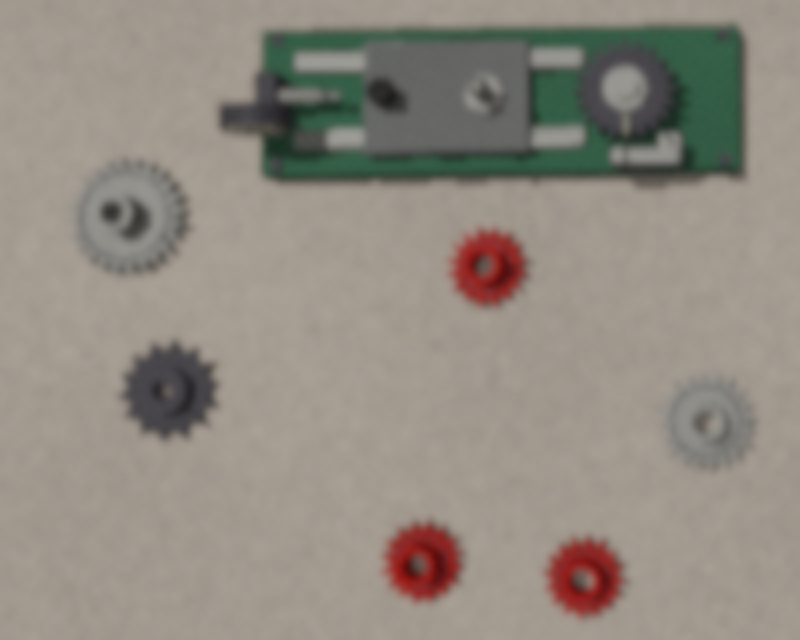

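```bash
python3 -m jog '[[4,1.2,0,0,0,0,0],[4,1.2,0,0,0,0,0],[4,1.2,0,0,0,0,0],[4,1.2,0,0,0,0,0],[0,0,0,0,0,0.17,0],[0,0,0,0,0,0.17,0],[0,0,0,0,0,0.165,0],[0,0,0,0,0,0,0],[0,0,0,0,0,0,0]]' | grep -v rot
python3 - <<'E'
from h import *
s,M=tcp();print(M.round(3)[:2],s["ee_pos"],s["joint_positions"].round(2))
c=r.camera("wrist")
overlay(c,.4355,-.006,0,20,0,"w33o")
E
```

```text
time: 48.9
ee_pos: [0.436, -0.0111, 0.1127]
ft_force: [-0.0, 0.8, -0.2]
width: 0.0437
[[-0.005  1.    -0.001]
 [ 1.     0.005 -0.   ]] [ 0.43598095 -0.01110874  0.11269326] [-0.26 -0.01  0.18  2.06  0.    1.1  -0.08]
```

View pics/w33o.png

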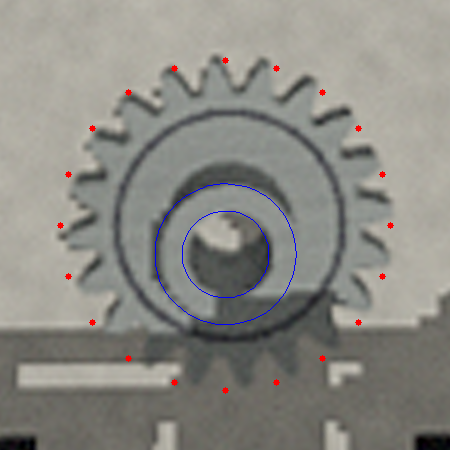

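```bash
cat >> h.py <<'E'
def overlay2(c,x,y,z0,N,ph,name,half=.045,ppm=8):
    zz=z0+.012
    im=rectify(c,x,y,zz,half,ppm)
    ra,rp,rd=1.5*N+3,1.5*N,1.5*N-3.75
    pts=[]
    for k in range(N):
        a=ph+2*np.pi*k/N
        for rr,w in ((rd,-3.4),(rp,-2.2),(ra,-.9),(ra,.9),(rp,2.2),(rd,3.4)):
            t=a+w/rr
            pts.append([(half*1000+rr*np.cos(t))*ppm,(half*1000-rr*np.sin(t))*ppm])
    cv2.polylines(im,[np.array(pts).round().astype(int)],True,(0,0,255),1)
    im=cv2.resize(im,(600,600),interpolation=cv2.INTER_AREA) if im.shape[0]>600 else im
    cv2.imwrite("pics/"+name+".png",im)
E
python3 - <<'E'
from h import *
c=r.camera("wrist")
overlay2(c,.4358,-.0055,0,20,np.radians(5),"w34",half=.0375)
E
```

```text
(no output)
```

View pics/w34.png

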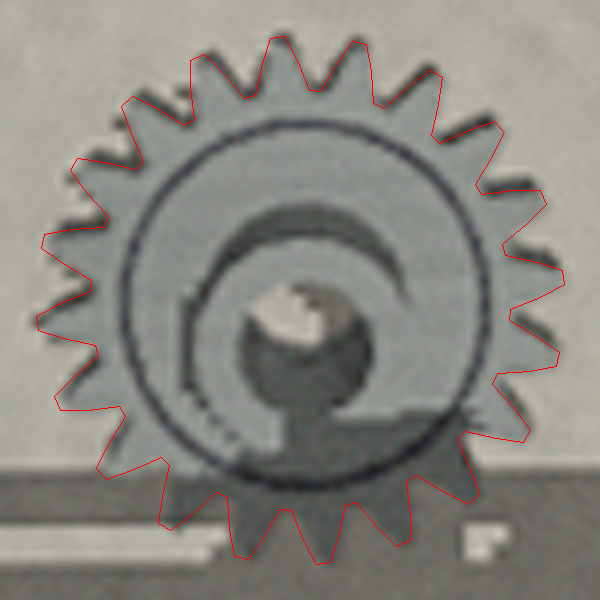

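```bash
python3 -m jog '[[0.54,-0.03,3,0,0,0,0],[0,0,4,0,0,0,0],[0,0,3,0,0,0,0],[0,0,0.6,0,0,0,0],[0,0,0,0,0,0,0],[0,0,0,0,0,0,0]]' | grep -v rot
```

```text
time: 49.75
ee_pos: [0.4371, -0.0055, 0.0084]
ft_force: [0.7, -0.1, 0.2]
width: 0.0435
```

```bash
python3 -m jog '[[0,-0.1,0.5,0,0,0,0],[0,0,0.1,0,0,0,0],[0,0,0,0,0,0,0],[0,0,0,0,0,0,-1],[0,0,0,0,0,0,-1],[0,0,0,0,0,0,-1],[0,0,0,0,0,0,-1]]' | grep -v rot
python3 -m jog '[[0,0,-4,0,0,0,-1],[0,0,-5.5,0,0,0,-1],[0,0,-6,0,0,0,-1],[2.2,4.15,0,0,0,0,-1],[2.2,4.15,0,0,0,0,-1],[2.2,4.15,0,0,0,0,-1],[2.2,4.15,0,0,0,0,-1],[2.2,4.15,0,0,0,0,-1],[0,0,0,0,0,0,-1],[0,0,0,0,0,0,-1]]' | grep -v rot
python3 - <<'E'
from h import *
c=r.camera("wrist");s,M=tcp();print(s["ee_pos"],M.round(3)[:2])
P=(.6478,.138)
draw(c,[(*P,.046,.012),(*P,.074,.0025)],(230,80,350,250),4,"w35")
E
```

```text
time: 50.62
ee_pos: [0.4354, -0.0057, 0.0013]
ft_force: [1.7, -0.6, 0.1]
width: 0.0248
time: 51.88
ee_pos: [0.6417, 0.104, 0.1552]
ft_force: [-0.4, -0.2, -2.5]
width: 0.025
[0.64166258 0.10371289 0.15573493] [[-0.     1.    -0.001]
 [ 1.     0.    -0.001]]
```

View pics/w35.png

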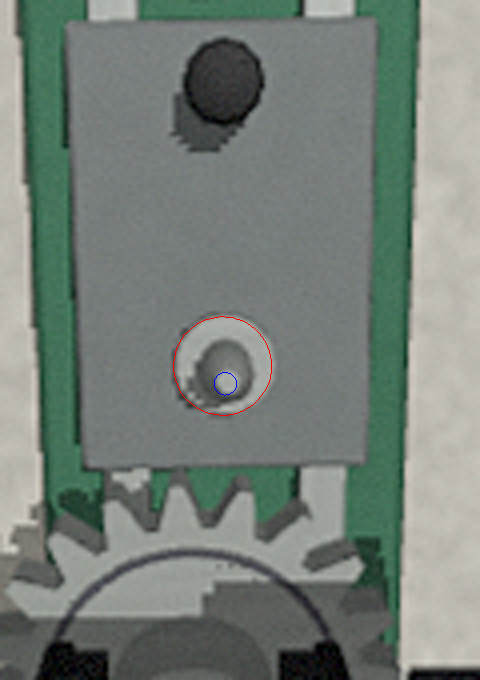

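```bash
python3 -m jog '[[1.7,0.3,0,0,0,0,-1],[1.8,0.2,0,0,0,0,-1],[0,0,3,0,0,0,-1],[0,0,2.5,0,0,0,-1],[0,0,0,0,0,0,-1],[0,0,0,0,0,0,-1]]' | grep -v rot
```

```text
time: 52.68
ee_pos: [0.648, 0.1405, 0.1026]
ft_force: [-0.6, 0.6, -2.5]
width: 0.0247
```

```bash
python3 -m jog '[[-0.17,0,1.5,0,0,0,-1],[0,0,1,0,0,0,-1],[0,0,1,0,0,0,-1],[0,0,1,0,0,0,-1],[0,0,0.6,0,0,0,-1],[0,0,0.2,0,0,0,-1],[0,0,0,0,0,0,-1]]' | grep -v rot
python3 -m jog '[[0,0,0.15,0,0,0,-1],[0,0,0,0,0,0,-1]]' | grep -v rot;
```

```text
time: 53.55
ee_pos: [0.6477, 0.1379, 0.0482]
ft_force: [3.4, 0.5, -5.2]
width: 0.0247
time: 53.8
ee_pos: [0.6478, 0.1379, 0.0474]
ft_force: [1.3, 0.7, 2.0]
width: 0.0252
```

```bash
python3 -m jog '[[0,0,0.05,0,0,-0.14,-1],[0,0,0,0,0,-0.14,-1],[0,0,0,0,0,-0.125,-1],[0,0,0,0,0,0,-1],[0,0,0,0,0,0,-1]]' | grep -v rot
python3 - <<'E'
from h import *
s,M=tcp();p=s["ee_pos"];print(p,M.round(3)[:2],"1cm in",rel(.02,-1))
c=r.camera("wrist");overlay2(c,p[0],p[1]+.0003,.0462,20,np.radians(5+23.2),"w36",half=.0375)
E
```

```text
time: 54.42
ee_pos: [0.6479, 0.1379, 0.0473]
ft_force: [-0.0, -0.6, 6.2]
width: 0.0249
[0.64794491 0.13793075 0.04734205] [[-0.394  0.919  0.001]
 [ 0.919  0.394  0.001]] 1cm in [-0.927 -0.375 -0.001]
```

View pics/w36.png

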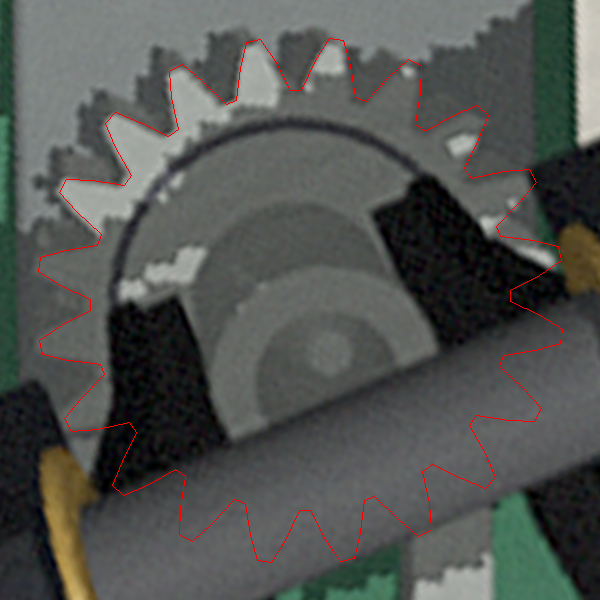

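```bash
python3 -m jog '[[-0.5,-0.2,0,0,0,0,-1],[-0.5,-0.2,0,0,0,0,-1],[-0.5,-0.2,0,0,0,0,-1],[-0.5,-0.2,0,0,0,0,-1],[-0.32,-0.13,0,0,0,0,-1],[0,0,0,0,0,0,-1],[0,0,0,0,0,0,-1]]' | grep -E "pos|force"
for i in 1 2 3 ; do python3 -m jog '[[-0.093,-0.0375,0,0,0,0,-1],[0,0,0,0,0,0,-1]]' | grep -E "pos|force"; done
```

```text
ee_pos: [0.6484, 0.1133, 0.0474]
ft_force: [-0.7, 0.7, 7.0]
ee_pos: [0.6484, 0.1129, 0.0473]
ft_force: [-0.0, 1.8, 6.7]
ee_pos: [0.6484, 0.112, 0.0473]
ft_force: [-0.8, 2.8, 6.7]
ee_pos: [0.6484, 0.111, 0.0474]
ft_force: [-0.1, 2.4, 5.6]
```

```bash
for i in 1 2 3 4 ; do python3 -m jog '[[-0.093,-0.0375,0,0,0,0,-1],[0,0,0,0,0,0,-1]]' | grep -E "pos|force"; done
```

```text
ee_pos: [0.6485, 0.11, 0.0474]
ft_force: [-0.2, 2.1, 6.8]
ee_pos: [0.6484, 0.109, 0.0473]
ft_force: [-0.7, 3.2, 6.6]
ee_pos: [0.6485, 0.108, 0.0474]
ft_force: [-0.5, 2.7, 6.5]
ee_pos: [0.6485, 0.107, 0.0474]
ft_force: [-1.0, 1.9, 6.3]
```

```bash
python3 -m jog '[[0,0,0,0,0,0.13,-1],[0,0,0,0,0,0.13,-1],[0,0,0,0,0,0,-1]]' | grep -E "pos|force"
python3 -m jog '[[0,0,0,0,0,0.13,-1],[0,0,0,0,0,0.13,-1],[0,0,0,0,0,0.13,-1],[0,0,0,0,0,0.13,-1],[0,0,0,0,0,0.04,-1],[0,0,0,0,0,0,-1],[0,0,0,0,0,0,-1]]' | grep -E "pos|force|width"
python3 - <<'E'
from h import *
c=r.camera("top");save(c,"t37",(180,140,290,220),7)
E
```

```text
ee_pos: [0.6488, 0.1065, 0.0474]
ft_force: [1.2, 1.7, 5.8]
ee_pos: [0.6488, 0.1066, 0.0474]
ft_force: [0.3, 1.5, 5.8]
width: 0.025
```

View pics/t37.png

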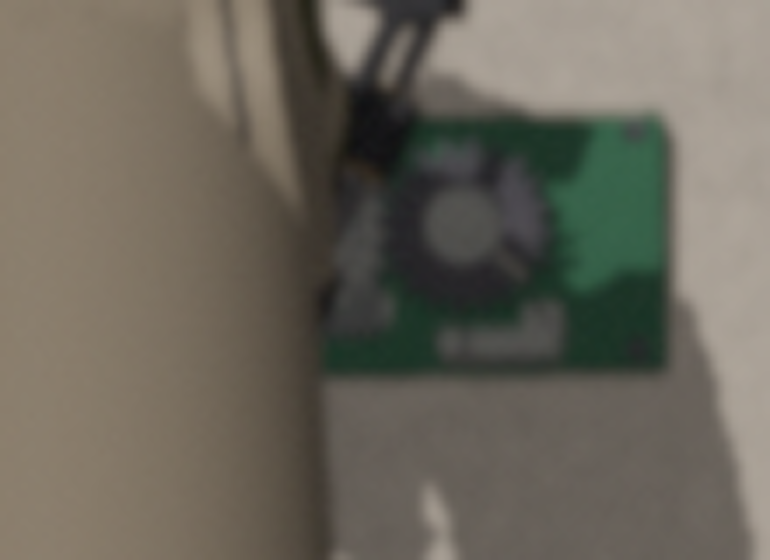

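```bash
python3 -m jog '[[0,0,0,0,0,0.04,-1],[0,0,0,0,0,0,-1],[0,0,0,0,0,0,-1]]' | grep -E "pos|force"
python3 -m jog '[[0,0,0,0,0,-0.125,-1],[0,0,0,0,0,-0.125,-1],[0,0,0,0,0,-0.125,-1],[0,0,0,0,0,-0.125,-1],[0,0,0,0,0,-0.125,-1],[0,0,0,0,0,-0.125,-1],[0,0,0,0,0,-0.12,-1],[0,0,0,0,0,0,-1],[0,0,0,0,0,0,-1]]' | grep -E "pos|force"
python3 - <<'E'
from h import *
s,M=tcp();print(M.round(3)[:2],"out1cm",rel(-.02,1))
c=r.camera("top");save(c,"t38",(180,140,290,220),7)
E
```

```text
ee_pos: [0.6487, 0.1067, 0.0474]
ft_force: [0.3, 0.9, 6.0]
ee_pos: [0.6488, 0.1064, 0.0474]
ft_force: [1.0, 1.1, 5.5]
[[-0.403  0.915  0.002]
 [ 0.915  0.403  0.001]] out1cm [0.923 0.385 0.001]
```

View pics/t38.png

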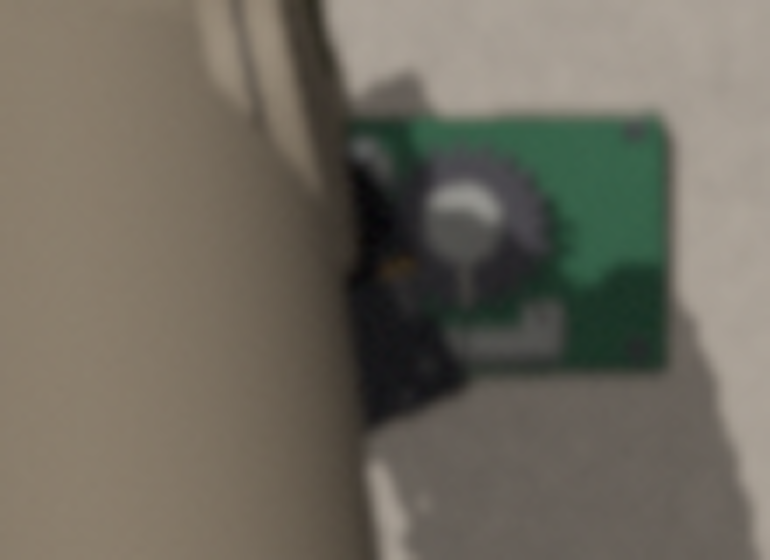

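```bash
python3 -m jog '[[0.18,0.077,-0.05,0,0,0,-1],[0.28,0.115,0,0,0,0,-1],[0.46,0.19,0,0,0,0,-1],[0.74,0.308,0,0,0,0,-1],[0.74,0.308,0,0,0,0,-1],[0.7,0.29,0,0,0,0,-1],[0,0,0,0,0,0,-1],[0,0,-2,0,0,0,-1],[0,0,-4,0,0,0,-1],[0,0,-5,0,0,0,-1],[0,0,0,0,0,0,-1],[0,0,0,0,0,0,-1]]' | grep -vE "rot"
python3 - <<'E'
from h import *
s,M=tcp();p=s["ee_pos"];print(p)
print(rel((.591-p[0])*100,(-.1765-p[1])*100))
E
```

```text
time: 61.45
ee_pos: [0.6462, 0.1393, 0.155]
ft_force: [-0.6, 0.3, -3.4]
width: 0.0251
[0.64620666 0.13927853 0.1549657 ]
[-26.654 -17.811   0.033]
```

```bash
python3 -m jog '[[-4.44,-2.97,0,0,0,0,-1],[-4.44,-2.97,0,0,0,0,-1],[-4.44,-2.97,0,0,0,0,-1],[-4.44,-2.97,0,0,0,0,-1],[-4.44,-2.97,0,0,0,0,-1],[-4.44,-2.97,0,0,0,0,-1],[0,0,2,0,0,0,-1],[0,0,2,0,0,0,-1],[0,0,0,0,0,0,-1],[0,0,0,0,0,0,-1]]' | grep -vE "rot"
python3 - <<'E'
from h import *
s,M=tcp();p=s["ee_pos"];print(p)
c=r.camera("wrist")
q=np.array([.591,-.1765]);print(rel(*((q-p[:2])*100)))
draw(c,[(*q,.003,.033)],(180,80,400,280),3,"w39")
sc=r.camera("scene");
for d in r.search_frame(sc,"oiler")[:1]: print(d, unproj(sc,(d['rect'][0]+d['rect'][2])/2,d['rect'][3]-5,0))
save(sc,"s39",(140,140,340,290),4)
E
```

```text
time: 62.7
ee_pos: [0.5918, -0.1761, 0.1165]
ft_force: [0.6, 0.5, -2.7]
width: 0.0247
[ 0.59184334 -0.17607125  0.11645235]
[-0.005 -0.094 -0.   ]
{'rect': [196.6, 170.8, 240.2, 203.3], 'score': 0.7} [ 0.62118839 -0.24833773  0.        ]
```

View pics/w39.png

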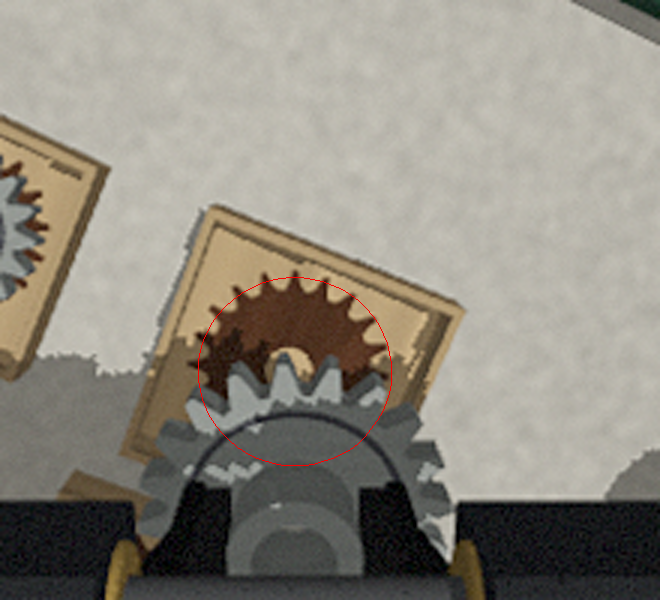

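View pics/s39.png

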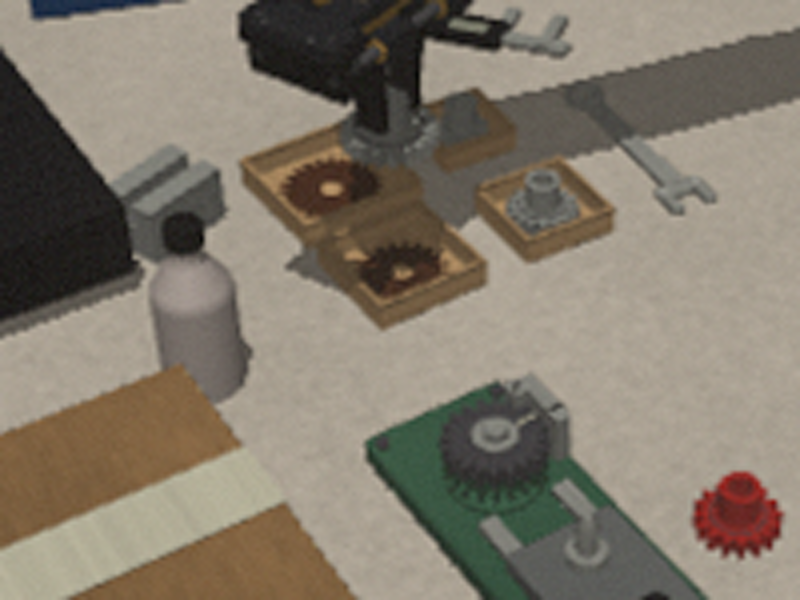

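```bash
python3 - <<'E'
from h import *
sc=r.camera("scene")
print(unproj(sc,191,239.5,0),unproj(sc,190,233,0),unproj(sc,200,239,0))
s,M=tcp();p=s["ee_pos"]
for k in (-1,1):
  for a in (-.0375,.0375): print((p+M@[a,.095*k,0]).round(3))
E
```

```text
[ 0.76110752 -0.13378434  0.        ] [ 0.75267857 -0.15788438  0.        ] [ 0.74074025 -0.122859    0.        ]
[ 0.521 -0.249  0.117]
[ 0.49  -0.18   0.117]
[ 0.694 -0.172  0.117]
[ 0.664 -0.104  0.117]
```

```bash
python3 -m jog '[[0.18,-0.2,3,0,0,0,-1],[0,0,3,0,0,0,-1],[0,0,2.5,0,0,0,-1],[0,0,1.5,0,0,0,-1],[0,0,1,0,0,0,-1],[0,0,0.2,0,0,0,-1],[0,0,0,0,0,0,-1],[0,0,0,0,0,0,-1]]' | grep -vE "rot"
```

```text
time: 63.9
ee_pos: [0.5901, -0.1756, 0.0055]
ft_force: [0.7, -0.6, -3.3]
width: 0.0246
```

```bash
python3 -m jog '[[0,0,0.15,0,0,0,-1],[0,0,0,0,0,0,-1]]' | grep -vE "rot"; python3 -m jog '[[0,0,0,0,0,0,0],[0,0,0,0,0,0,0],[0,0,0,0,0,0,0],[0,0,-1,0,0,0,0],[0,0,-4,0,0,0,0],[0,0,-6,0,0,0,0],[0,0,0,0,0,0,0],[0,0,0,0,0,0,0]]' | grep -vE "rot"
python3 - <<'E'
from h import *
s,M=tcp();p=s["ee_pos"];print(p)
c=r.camera("wrist");save(c,"w40",(180,80,400,280),3)
c=r.camera("top");save(c,"t40",(90,150,290,310),4)
E
```

```text
time: 64.15
ee_pos: [0.5902, -0.1756, 0.0044]
ft_force: [-2.0, 0.8, 4.8]
width: 0.025
time: 65.15
ee_pos: [0.5896, -0.1754, 0.1136]
ft_force: [-0.4, 0.6, -0.4]
width: 0.0434
[ 0.58958621 -0.17540576  0.11356377]
```

View pics/w40.png

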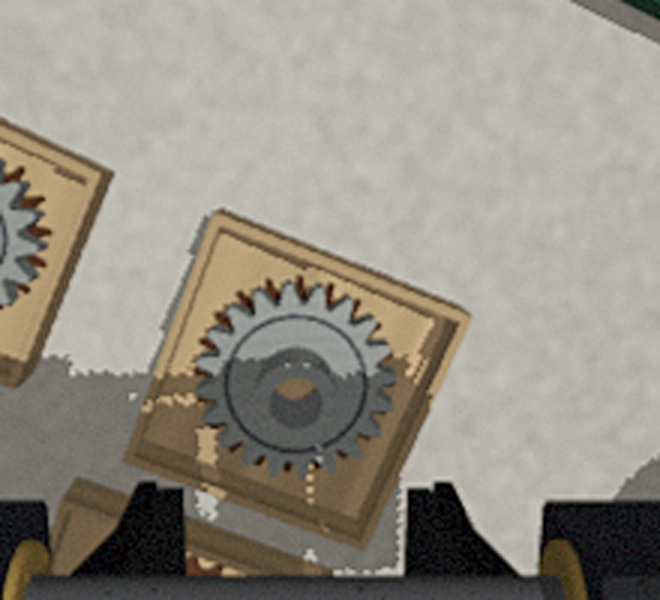

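View pics/t40.png

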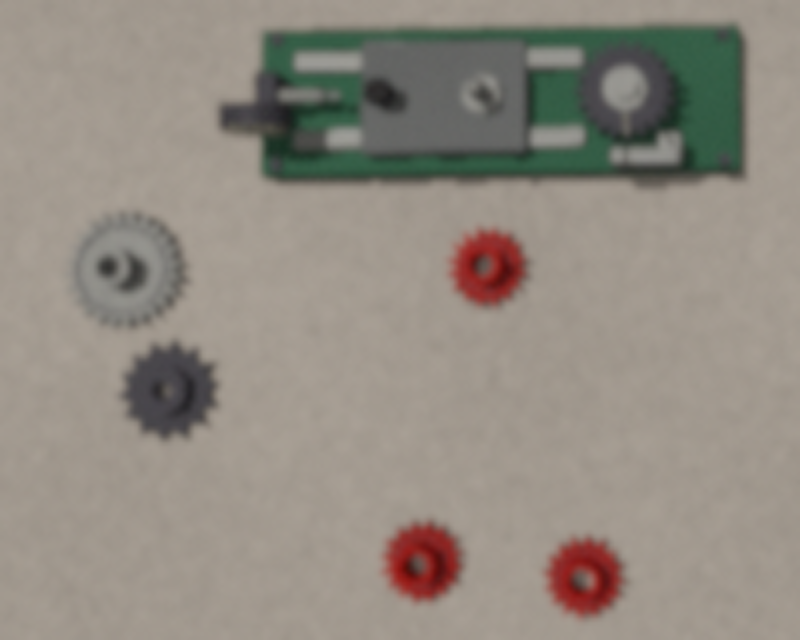

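```bash
python3 - <<'E'
from h import *
c=r.camera("top");q=unproj(c,121.75,217.5,.012);print(q)
s,M=tcp();p=s["ee_pos"];print(rel((q[0]-p[0])*100,(q[1]-p[1])*100))
E
```

```text
[0.53409401 0.37632726 0.012     ]
[5.2661e+01 1.7285e+01 3.9000e-02]
```

```bash
python3 -m jog '[[4.78,1.57,0,0,0,0,0],[4.78,1.57,0,0,0,0,0],[4.78,1.57,0,0,0,0,0],[4.78,1.57,0,0,0,0,0],[4.78,1.57,0,0,0,0,0],[4.78,1.57,0,0,0,0,0],[4.78,1.57,0,0,0,0,0],[4.78,1.57,0,0,0,0,0],[4.78,1.57,0,0,0,0,0],[4.78,1.57,0,0,0,0,0],[4.78,1.57,0,0,0,0,0],[0,0,0,0,0,0.14,0],[0,0,0,0,0,0.14,0],[0,0,0,0,0,0.135,0],[0,0,0,0,0,0,0],[0,0,0,0,0,0,0]]' | grep -v rot
python3 - <<'E'
from h import *
s,M=tcp();print(M.round(3)[:2],s["ee_pos"],s["joint_positions"].round(2))
c=r.camera("wrist");save(c,"w41")
overlay2(c,.536,.381,0,24,0,"w41o",half=.045,ppm=6)
E
```

```text
time: 67.3
ee_pos: [0.5348, 0.3751, 0.1127]
ft_force: [0.6, 0.2, -0.4]
width: 0.0433
[[-0.004  1.    -0.001]
 [ 1.     0.004 -0.001]] [0.53480639 0.37514966 0.11267882] [-0.68  0.45 -0.01  1.49  0.    1.2  -0.68]
```

View pics/w41o.png

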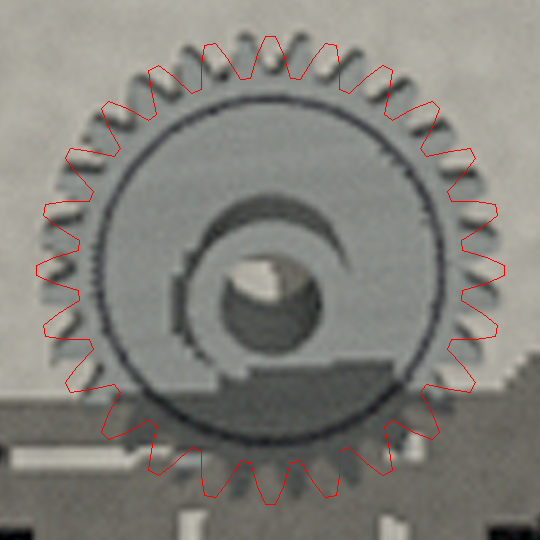

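View pics/w41.png

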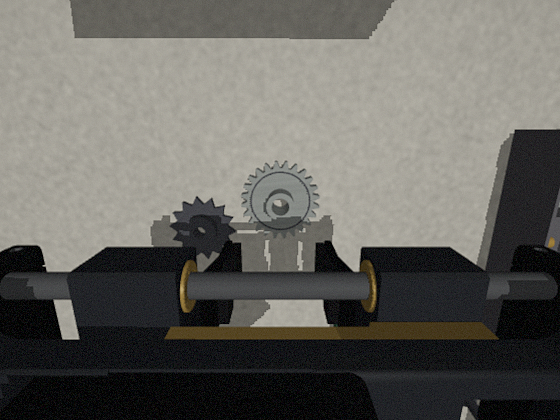

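```bash
python3 - <<'E'
from h import *
c=r.camera("wrist")
overlay2(c,.536,.381,0,24,np.radians(7),"w42o",half=.042,ppm=7)
E
```

```text
(no output)
```

View pics/w42o.png

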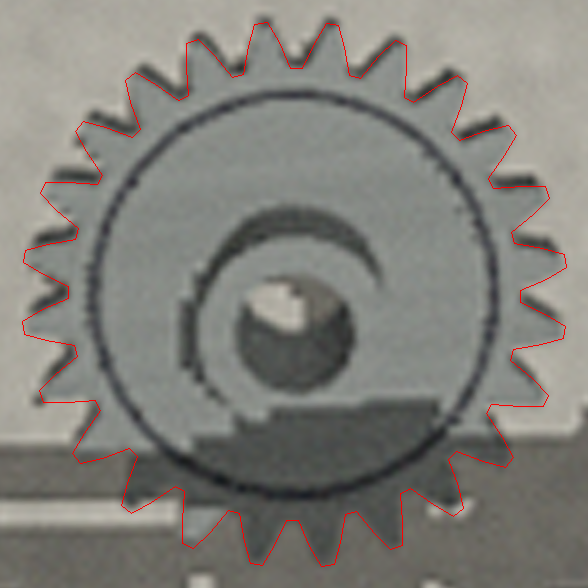

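```bash
python3 -m jog '[[0.6,0.05,3,0,0,0,0],[0,0,4,0,0,0,0],[0,0,3,0,0,0,0],[0,0,0.6,0,0,0,0],[0,0,0,0,0,0,0],[0,0,0,0,0,0,0]]' | grep -v rot
```

```text
time: 68.15
ee_pos: [0.5365, 0.3819, 0.009]
ft_force: [0.3, -0.3, 0.3]
width: 0.0435
```

```bash
python3 -m jog '[[-0.07,-0.04,0.6,0,0,0,0],[0,0,0.12,0,0,0,0],[0,0,0,0,0,0,0],[0,0,0,0,0,0,-1],[0,0,0,0,0,0,-1],[0,0,0,0,0,0,-1],[0,0,0,0,0,0,-1]]' 40 | grep -v rot
```

```text
time: 69.03
ee_pos: [0.5355, 0.3805, 0.0002]
ft_force: [2.2, -0.5, 0.1]
width: 0.025
```

```bash
python3 -m jog '[[0,0,-4,0,0,0,-1],[0,0,-5.5,0,0,0,-1],[0,0,-6,0,0,0,-1],[0,0,0,0,0,0,-1],[-4.6,1.83,0,0,0,0,-1],[-4.6,1.83,0,0,0,0,-1],[-4.6,1.83,0,0,0,0,-1],[-4.6,1.83,0,0,0,0,-1],[-4.6,1.83,0,0,0,0,-1],[-4.6,1.83,0,0,0,0,-1],[0,0,0,0,0,0,-1],[0,0,0,0,0,0,-1]]' | grep -v rot
python3 - <<'E'
from h import *
c=r.camera("wrist");s,M=tcp();print(s["ee_pos"],M.round(3)[:2])
P=(.6478,.1395)
draw(c,[(*P,.046,.012),(*P,.074,.0025)],(230,80,350,250),4,"w43")
E
```

```text
time: 70.53
ee_pos: [0.6441, 0.105, 0.1531]
ft_force: [-0.2, 0.9, -3.6]
width: 0.0249
[0.64414998 0.10596742 0.15351936] [[-0.002  1.    -0.003]
 [ 1.     0.002  0.   ]]
```

View pics/w43.png

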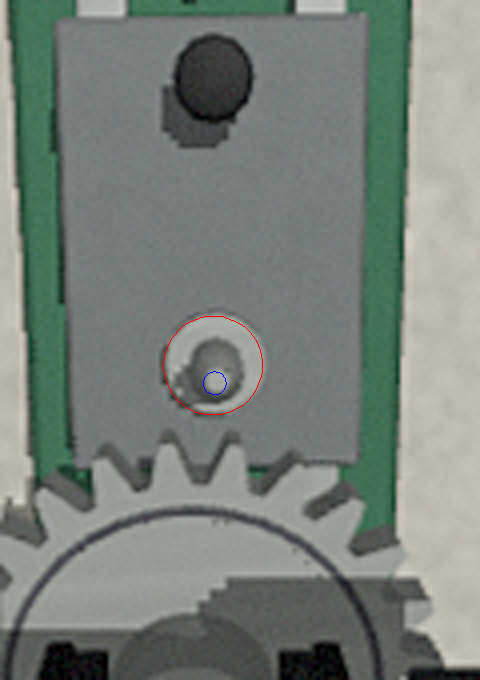

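```bash
python3 -m jog '[[1.6,0.18,0,0,0,0,-1],[1.7,0.17,0,0,0,0,-1],[0,0,3,0,0,0,-1],[0,0,2.2,0,0,0,-1],[0,0,0,0,0,0,-1],[0,0,0,0,0,0,-1]]' | grep -v rot
```

```text
time: 71.32
ee_pos: [0.6492, 0.1389, 0.1042]
ft_force: [-0.5, 0.1, -4.2]
width: 0.0249
```

```bash
python3 -m jog '[[0.04,-0.13,1.6,0,0,0,-1],[0,0,1,0,0,0,-1],[0,0,1,0,0,0,-1],[0,0,1,0,0,0,-1],[0,0,0.8,0,0,0,-1],[0,0,0.2,0,0,0,-1],[0,0,0,0,0,0,-1]]' | grep -v rot
python3 -m jog '[[0,0,0.15,0,0,0,-1],[0,0,0,0,0,0,-1]]' | grep -v rot;
```

```text
time: 72.2
ee_pos: [0.6477, 0.1385, 0.047]
ft_force: [5.3, 2.3, -7.2]
width: 0.0249
time: 72.45
ee_pos: [0.6478, 0.1385, 0.0461]
ft_force: [3.6, 2.7, -1.5]
width: 0.025
```

```bash
python3 -m jog '[[0,0,0.05,0,0,-0.1,-1],[0,0,0,0,0,-0.1,-1],[0,0,0,0,0,-0.092,-1],[0,0,0,0,0,0,-1],[0,0,0,0,0,0,-1]]' | grep -v rot
python3 - <<'E'
from h import *
s,M=tcp();p=s["ee_pos"];print(p,M.round(3)[:2],"1cm in",rel(.02,-1))
c=r.camera("wrist");overlay2(c,p[0],p[1]+.0007,.0462,24,np.radians(7+16.7),"w44",half=.042,ppm=7)
E
```

```text
time: 73.08
ee_pos: [0.6482, 0.1382, 0.0461]
ft_force: [2.5, 1.2, 5.3]
width: 0.0247
[0.64823108 0.13820201 0.04609513] [[-0.287  0.958  0.002]
 [ 0.958  0.287  0.001]] 1cm in [-0.964 -0.268 -0.   ]
```

View pics/w44.png

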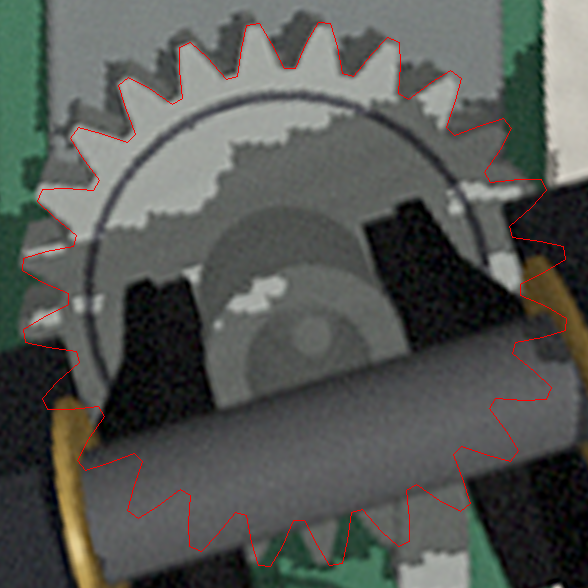

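```bash
python3 -m jog '[[-0.5,-0.14,0,0,0,0,-1],[-0.5,-0.14,0,0,0,0,-1],[-0.5,-0.14,0,0,0,0,-1],[-0.24,-0.067,0,0,0,0,-1],[0,0,0,0,0,0,-1],[0,0,0,0,0,0,-1]]' | grep -E "pos|force"
for i in 1 2 3 4; do python3 -m jog '[[-0.096,-0.027,0,0,0,0,-1],[0,0,0,0,0,0,-1]]' | grep -E "pos|force"; done
```

```text
ee_pos: [0.6485, 0.1199, 0.0461]
ft_force: [2.2, -0.2, 6.3]
ee_pos: [0.6485, 0.1194, 0.0461]
ft_force: [2.4, 1.4, 5.8]
ee_pos: [0.6485, 0.1185, 0.0461]
ft_force: [2.8, 2.1, 5.9]
ee_pos: [0.6486, 0.1175, 0.0461]
ft_force: [2.1, 2.2, 6.2]
ee_pos: [0.6486, 0.1165, 0.0461]
ft_force: [2.3, 1.2, 5.0]
```

```bash
for i in 1 2 3 4; do python3 -m jog '[[-0.096,-0.027,0,0,0,0,-1],[0,0,0,0,0,0,-1]]' | grep -E "pos|force"; done
```

```text
ee_pos: [0.6486, 0.1154, 0.0461]
ft_force: [2.3, 1.7, 5.1]
ee_pos: [0.6486, 0.1145, 0.0461]
ft_force: [2.8, 2.2, 7.0]
ee_pos: [0.6487, 0.1135, 0.0461]
ft_force: [2.7, 2.5, 5.3]
ee_pos: [0.6486, 0.1125, 0.0461]
ft_force: [3.6, 2.8, 5.6]
```

Now roll (gear 0.70 rad).

```bash
python3 -m jog '[[0,0,0,0,0,0.12,-1],[0,0,0,0,0,0.12,-1],[0,0,0,0,0,0,-1]]' | grep -E "pos|force"
python3 -m jog '[[0,0,0,0,0,0.12,-1],[0,0,0,0,0,0.12,-1],[0,0,0,0,0,0.12,-1],[0,0,0,0,0,0.09,-1],[0,0,0,0,0,0,-1],[0,0,0,0,0,0,-1]]' | grep -E "pos|force|width"
python3 - <<'E'
from h import *
c=r.camera("top");save(c,"t45",(180,140,290,220),7)
E
```

```text
ee_pos: [0.6483, 0.1126, 0.0461]
ft_force: [0.5, 1.9, 7.4]
ee_pos: [0.6481, 0.1127, 0.0461]
ft_force: [1.0, 2.8, 7.7]
width: 0.025
```

View pics/t45.png

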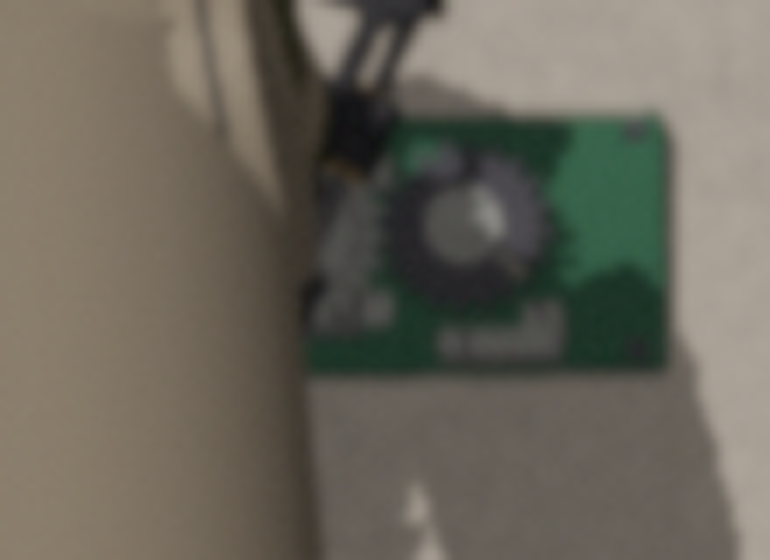

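```bash
python3 -m jog '[[0,0,0,0,0,0.05,-1],[0,0,0,0,0,0,-1],[0,0,0,0,0,0,-1]]' | grep -E "pos|force"
python3 -m jog '[[0,0,0,0,0,-0.125,-1],[0,0,0,0,0,-0.125,-1],[0,0,0,0,0,-0.125,-1],[0,0,0,0,0,-0.125,-1],[0,0,0,0,0,-0.125,-1],[0,0,0,0,0,-0.12,-1],[0,0,0,0,0,0,-1],[0,0,0,0,0,0,-1]]' | grep -E "pos|force"
python3 - <<'E'
from h import *
s,M=tcp();print(M.round(3)[:2],"out1cm",rel(-.02,1))
c=r.camera("top");save(c,"t46",(180,140,290,220),7)
E
```

```text
ee_pos: [0.6482, 0.1127, 0.0461]
ft_force: [0.1, 2.8, 8.7]
ee_pos: [0.6487, 0.1122, 0.0461]
ft_force: [2.8, 1.6, 7.2]
[[-0.292  0.956  0.002]
 [ 0.956  0.292  0.   ]] out1cm [0.962 0.273 0.   ]
```

View pics/t46.png

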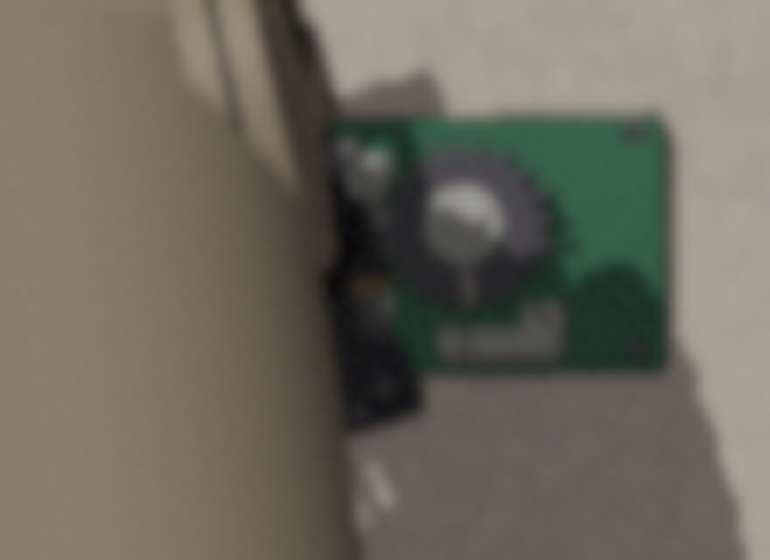

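```bash
python3 -m jog '[[0,0,0,0,0,-0.055,-1],[0,0,0,0,0,0,-1],[0,0,0,0,0,0,-1]]' | grep -E "pos|force"
python3 -m jog '[[0.19,0.055,-0.05,0,0,0,-1],[0.29,0.082,0,0,0,0,-1],[0.48,0.136,0,0,0,0,-1],[0.77,0.22,0,0,0,0,-1],[0.77,0.22,0,0,0,0,-1],[0.4,0.114,0,0,0,0,-1],[0,0,0,0,0,0,-1],[0,0,0,0,0,0,-1]]' | grep -vE "rot"
```

```text
ee_pos: [0.6488, 0.1121, 0.0461]
ft_force: [2.7, 0.9, 5.1]
time: 79.85
ee_pos: [0.6476, 0.141, 0.0462]
ft_force: [9.7, -1.1, 0.5]
width: 0.0249
```

```bash
python3 -m jog '[[-0.03,0.08,0,0,0,0,-1],[0.06,0.02,0,0,0,0,-1],[0,0,0,0,0,0,-1]]' | grep -vE "rot"
python3 -m jog '[[0,0,-2,0,0,0,-1],[0,0,-4,0,0,0,-1],[0,0,-5,0,0,0,-1],[0,0,0,0,0,0,-1],[0,0,0,0,0,0,-1]]' | grep -vE "rot"
python3 - <<'E'
from h import *
s,M=tcp();p=s["ee_pos"];print(p)
print(rel((.586-p[0])*10,(-.287-p[1])*10))
c=r.camera("top");save(c,"t47",(90,150,290,310),4)
E
```

```text
time: 80.22
ee_pos: [0.6477, 0.1411, 0.0462]
ft_force: [5.3, -3.3, 3.6]
width: 0.0248
time: 80.85
ee_pos: [0.6449, 0.1423, 0.1533]
ft_force: [-0.8, -0.3, -5.3]
width: 0.025
[0.64492721 0.14228542 0.15331253]
[-3.826 -2.034  0.007]
```

View pics/t47.png

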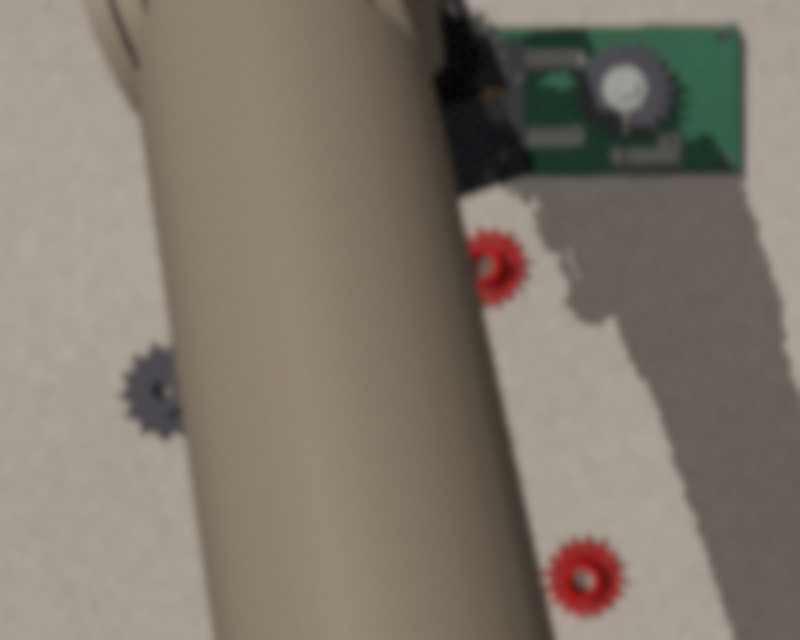

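```bash
python3 -m jog '[[-3.83,-2.03,0,0,0,0,-1],[-3.83,-2.03,0,0,0,0,-1],[-3.83,-2.03,0,0,0,0,-1],[-3.83,-2.03,0,0,0,0,-1],[-3.83,-2.03,0,0,0,0,-1],[-3.83,-2.03,0,0,0,0,-1],[-3.83,-2.03,0,0,0,0,-1],[-3.83,-2.03,0,0,0,0,-1],[-3.83,-2.03,0,0,0,0,-1],[-3.83,-2.03,0,0,0,0,-1],[0,0,1.5,0,0,0,-1],[0,0,1.5,0,0,0,-1],[0,0,0,0,0,0,-1],[0,0,0,0,0,0,-1]]' | grep -vE "rot"
python3 - <<'E'
from h import *
s,M=tcp();p=s["ee_pos"];print(p)
c=r.camera("wrist")
q=np.array([.586,-.287]);print(rel(*((q-p[:2])*100)))
draw(c,[(*q,.003,.039)],(180,80,400,280),3,"w48")
sc=r.camera("scene");save(sc,"s48",(140,140,340,290),4)
E
```

```text
time: 82.65
ee_pos: [0.5888, -0.2857, 0.1255]
ft_force: [0.4, -0.5, -4.3]
width: 0.0249
[ 0.58876494 -0.28573121  0.1254587 ]
[-0.023 -0.303 -0.   ]
```

View pics/w48.png

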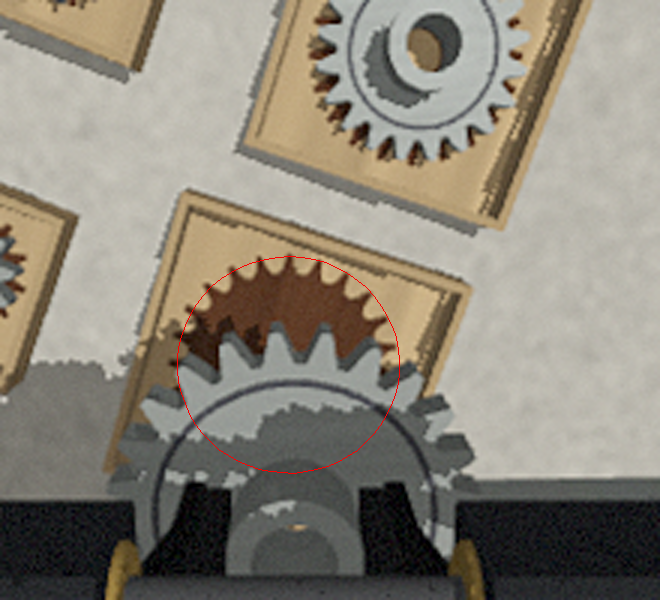

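View pics/s48.png

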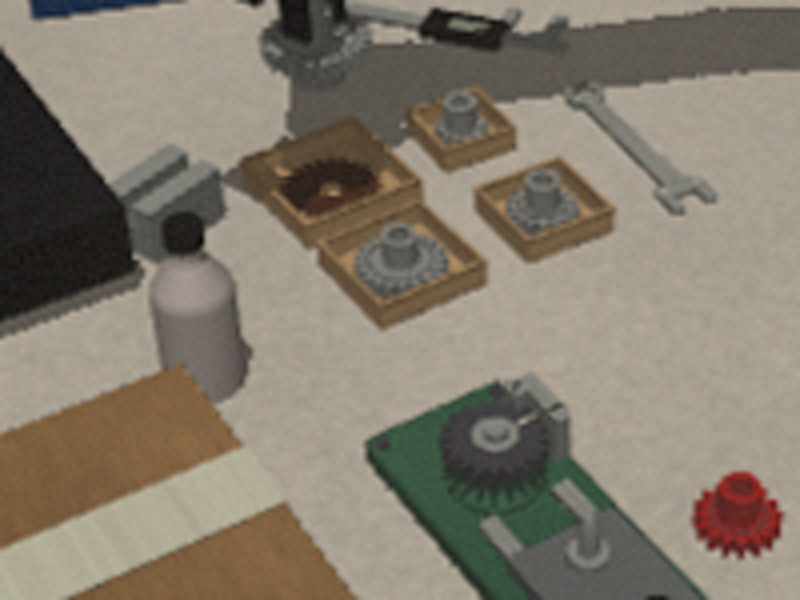

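```bash
python3 -m jog '[[-0.02,-0.45,3,0,0,0,-1],[0,0,3,0,0,0,-1],[0,0,2.5,0,0,0,-1],[0,0,2,0,0,0,-1],[0,0,1.2,0,0,0,-1],[0,0,0.2,0,0,0,-1],[0,0,0,0,0,0,-1],[0,0,0,0,0,0,-1]]' | grep -vE "rot"
```

```text
time: 83.75
ee_pos: [0.5848, -0.2888, 0.0074]
ft_force: [-0.6, -0.2, -4.2]
width: 0.0247
```

```bash
python3 -m jog '[[0,0,0.3,0,0,0,-1],[0,0,0.1,0,0,0,-1],[0,0,0,0,0,0,-1]]' | grep -vE "rot"
```

```text
time: 84.12
ee_pos: [0.5845, -0.2886, 0.0031]
ft_force: [-2.5, 1.0, 4.1]
width: 0.0249
```

```bash
python3 -m jog '[[0,0,0,0,0,0,0],[0,0,0,0,0,0,0],[0,0,0,0,0,0,0],[0,0,-1,0,0,0,0],[0,0,-4,0,0,0,0],[0,0,-6,0,0,0,0],[-3,0,-4,0,0,0,0],[-5,0,-3,0,0,0,0],[0,0,0,0,0,0,0],[0,0,0,0,0,0,0]]' | grep -vE "rot"
python3 - <<'E'
from h import *
s,M=tcp();print(s["ee_pos"])
c=r.camera("wrist");save(c,"w49")
c=r.camera("top");save(c,"t49",(90,140,410,310),2.5)
c=r.camera("scene");save(c,"s49",(140,140,360,310),3.5)
E
```

```text
time: 85.38
ee_pos: [0.6118, -0.3631, 0.1822]
ft_force: [-0.1, -0.1, -1.0]
width: 0.0437
[ 0.61178902 -0.36306962  0.18221756]
```

View pics/w49.png

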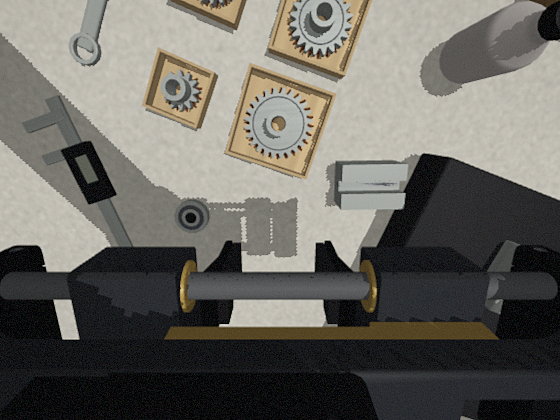

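View pics/t49.png

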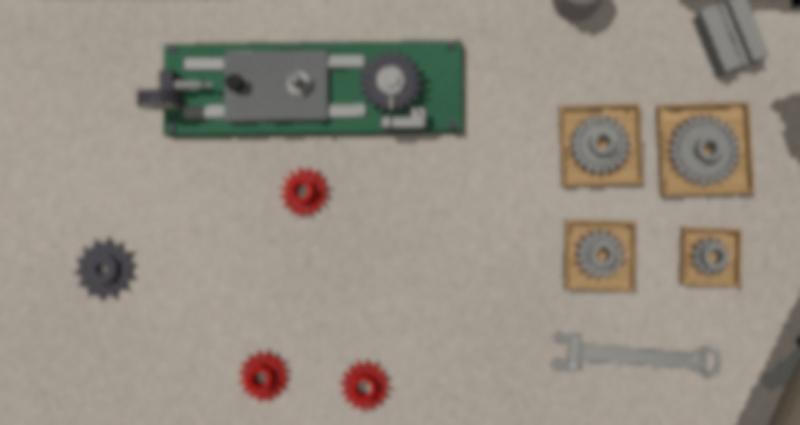

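View pics/s49.png

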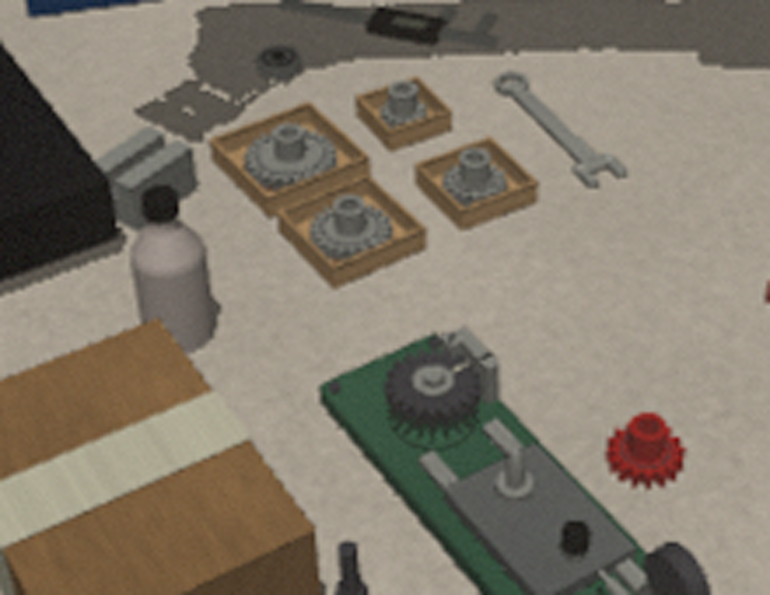

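```bash
python3 - <<'E'
from bench import r
print(r.close_job())
E
```

```text
the job is handed in; nothing more can be done
None
```

I checked all four gears on the roll tester in order (12, 16, 20, 24). Each was seated on the post, meshed and rolled to the second line and back. Each was then put flat, hub up, in its own tray. I handed the job in at about 85 s; no verdict is given.

**Last checks:**
- The top, scene and wrist pictures show all four gears flat and centred in their trays.
- The scribe is at the zero line.
- The carriage is drawn back to an estimated 46–48 mm from its inner stop, not measured to the very end of its 50 mm travel.
- The gripper is empty and clear of everything.
- I saw no bystander moved. The last pictures show the sprocket, oiler, V-block and wrench where they were, and I compared none of them by measurement.

**Forces:** While sliding in and meshing, I read at most about 8 N sideways at the wrist. The gear-to-master force itself is not measured directly.

**What went wrong or disagreed:**
- **First grasp:** My first try at the 12-tooth gear closed on air. The fingertips turned out to be about 15 mm behind the TCP, not 11 mm ahead as `r.tip_extent` says. I worked to the measured value from then on.
- **24-tooth gear knocked:** It was pushed a few centimetres towards the sprocket during the run, so I found it again before picking it up.
- **Second-line reading:** I read it by eye from the blurry top view as roughly 45–50° each time, then rolled a little further as margin.
- **24-tooth return:** The scribe first came back about 0.08 rad past zero, so I rolled it slightly further before withdrawing.

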